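# Press the covers home on a batch of module housings

### The job

Press the covers home on every module lying on the bench mat: lay them all flat, covers up, one to a nest in the open drawer of the press, slide the drawer fully shut, push the valve lever over to its stop towards the back of the press, hold it there for about three seconds and let go so that it springs back upright. Then pull the drawer open again and lay every module flat, covers up, in the nests of the black tray, leaving the other things on the bench where they are.

Things in the scene. Friction and masses are not known exactly. Their poses are not given: they have to be found in the camera images.
- press: Grey bench press, fixed to the bench, 384 mm wide, head top 220 mm high, round air cylinder on top to 334 mm. Origin on the bench below the middle of the front face of its head; x points to the back of the press (the drawer opens to -x), y to the side where the valve lever stands. The head (its underside 146 mm up) reaches from x = 0 to 200 mm, y = -180 to 180 mm. The underside of the pressing pad is 83 mm up at rest; it is moved by the lever.
- drawer_floor (a point): Middle of the drawer's inner floor, 30 mm above the bench, axes as the press. Inside 150 (x) by 276 mm (y); side and back walls 9 mm, front panel 30 mm high above the floor, panel's outer face at x = -83 mm. Strips 5 mm high and 20 mm wide along y, at y = +-42 and +-126 mm, make three nests 64 mm wide centred at y = -84, 0, 84 mm; a module lies flat in a nest, lengthwise along x, either way round.
- drawer_handle (a point): Middle of the drawer's bar handle: round bar 12 mm thick, 110 mm long along the press's y, 44 mm above the bench. Behind it (towards the front panel) is a free gap of 56 mm into which shut fingers can be put from above, to pull the bar or push the panel.
- drawer (a joint): How far the drawer is out, in m: 0 shut, 0.17 fully open; it slides with about 2 N of friction and stays where it is left.
- lever (a joint): Valve lever angle in rad: 0 upright (spring-centred), +0.45 at its stop towards the back of the press (pad comes down and presses), -0.45 towards the front (pad rises). It needs about 5 to 15 N at the knob and springs back when let go.
- lever_knob (a point): Centre of the black ball knob (34 mm across) on top of the valve lever, 215 mm above the bench when upright; the lever's pivot lies 115 mm below it, the rod is 10 mm thick. It swings along the press's x. The aluminium valve block under it is 70 x 42 mm, its top 106 mm above the bench.
- tray: Black plastic tray, fixed to the bench. Origin in the middle of its inner floor (5 mm above the bench), z up; inside 280 (x) by 144 mm (y), walls 22 mm high, 4 mm thick. Strips 5 mm high and 20 mm wide along x, at x = +-42 and +-126 mm, make three nests 64 mm wide centred at x = -84, 0, 84 mm; a module lies flat in a nest, lengthwise along y, either way round.
- module1: Aluminium module housing, 96 x 50 x 30 mm, two brass connectors sticking out 10 mm from its +x end, 280 g; origin at the centre of its underside, x along its length, z up. Its steel cover (90 x 44 mm, 4 mm thick, set in from the sides) stands proud on top until pressed. None if absent in this run; two or three modules are present.
- cover1_top (a point): Middle of the top of module1's cover: 39 mm above the module's underside before pressing, 34 mm when fully home.
- module2: Aluminium module housing, 96 x 50 x 30 mm, two brass connectors sticking out 10 mm from its +x end, 280 g; origin at the centre of its underside, x along its length, z up. Its steel cover (90 x 44 mm, 4 mm thick, set in from the sides) stands proud on top until pressed. None if absent in this run; two or three modules are present.
- cover2_top (a point): Middle of the top of module2's cover: 39 mm above the module's underside before pressing, 34 mm when fully home.
- module3: Aluminium module housing, 96 x 50 x 30 mm, two brass connectors sticking out 10 mm from its +x end, 280 g; origin at the centre of its underside, x along its length, z up. Its steel cover (90 x 44 mm, 4 mm thick, set in from the sides) stands proud on top until pressed. None if absent in this run; two or three modules are present.
- cover3_top (a point): Middle of the top of module3's cover: 39 mm above the module's underside before pressing, 34 mm when fully home.
- screwdriver: screwdriver, loose, not part of the job; origin at its underside
- circuit_board: circuit board, loose, not part of the job; origin at its underside
- multimeter: multimeter, loose, not part of the job; origin at its underside
- tape_roll: tape roll, loose, not part of the job; origin at its underside
- solder_spool: solder spool, loose, not part of the job; origin at its underside
- flux_bottle: flux bottle, loose, not part of the job; origin at its underside
- parts_bin: parts bin, loose, not part of the job; origin at its underside
Things that resemble listed ones, but are neither listed nor needed, are in the scene too. What is shaped like the module3 but purple or turquoise is not meant.

How it is judged:
On the way, in this order (a step that is already met when the one before it is completed fails the run):
1. every module lies flat in the drawer and the drawer is fully shut (x of module1 in the frame of drawer_floor between -0.07 and 0.07 m and y of module1 in the frame of drawer_floor between -0.135 and 0.135 m and z of module1 in the frame of drawer_floor between -0.004 and 0.003 m and angle between each of module1, module2, module3's own z axis and vertical below 0.05 rad and x of module2 in the frame of drawer_floor between -0.07 and 0.07 m and y of module2 in the frame of drawer_floor between -0.135 and 0.135 m and z of module2 in the frame of drawer_floor between -0.004 and 0.003 m and x of module3 in the frame of drawer_floor between -0.07 and 0.07 m and y of module3 in the frame of drawer_floor between -0.135 and 0.135 m and z of module3 in the frame of drawer_floor between -0.004 and 0.003 m and value of joint drawer below 0.008 m), for 0.2 s.
2. with the drawer shut, the lever is held over to its stop towards the back for at least 2 s (value of joint lever above 0.38 rad and value of joint drawer below 0.008 m), for 2 s.
3. the lever is let go and stands upright again (value of joint lever between -0.08 and 0.08 rad and contact force between lever and the fingers below 0.2 N), for 0.3 s.
4. the drawer is pulled open (value of joint drawer above 0.1 m), for 0.1 s.
At the end, for the whole second after the job is handed in: every module lies at rest on the floor of the tray, within its walls, cover up (tilted under 0.05 rad, within 3 mm of the floor), its cover pressed to within 1.5 mm of home; the lever stands upright (within 0.08 rad) (x of module1 in the frame of tray between -0.135 and 0.135 m and y of module1 in the frame of tray between -0.068 and 0.068 m and z of module1 in the frame of tray between -0.004 and 0.003 m and angle between each of module1, module2, module3's own z axis and vertical below 0.05 rad and z of cover1_top in the frame of module1 below 0.0355 m and linear speed of each of module1, module2, module3 below 0.03 m/s and x of module2 in the frame of tray between -0.135 and 0.135 m and y of module2 in the frame of tray between -0.068 and 0.068 m and z of module2 in the frame of tray between -0.004 and 0.003 m and z of cover2_top in the frame of module2 below 0.0355 m and x of module3 in the frame of tray between -0.135 and 0.135 m and y of module3 in the frame of tray between -0.068 and 0.068 m and z of module3 in the frame of tray between -0.004 and 0.003 m and z of cover3_top in the frame of module3 below 0.0355 m and value of joint lever between -0.08 and 0.08 rad); the robot touches nothing.
It fails at once if another thing on the bench is moved more than 4 cm (distance of any of screwdriver, circuit_board, multimeter, tape_roll, solder_spool, flux_bottle, parts_bin from where it was at the start of the episode above 0.04 m).
Of module1, module2, module3 only 2 to 3 are there at a start; the rules pass over those that are not, and their reading is None.
At some moment in a run one of module1, module2, module3 may be knocked a few centimetres aside while the robot is not near it.
Once in a run the grip may slacken for a moment while it holds something.
It also fails if it takes over 210 s, if anything falls off the work surface, if the arm or the gripper's body presses on something with over 40 N, if the wrist force passes 120 N, or if a joint passes its speed limit or range.

### The arm

A 6-joint arm with a two-finger parallel gripper is mounted at the origin on the work surface. World frame = base frame: x ahead of the robot, y to its left, z up, the work surface at z = 0. Lengths are in m, angles in rad, forces in N, time in s.
With the tool pointing down it reaches from about 0.3 to 0.95 m from the base axis. Payload 3.1 kg.
Tool frame: the origin (TCP) lies where the fingers leave the gripper's body, on its centre line; the fingertips stand 73 mm ahead of it and the grasp point (between the pads) lies 54 mm ahead of it; x points along the fingers, y is the direction in which the jaws open and shut, and the axes are right-handed (so a half turn about x gives the same grasp; the last joint's range is limited). The gripper opens to 85 mm and grips with 20 to 120 N. Pads are 22 mm wide; open, the fingers measure 114 mm over their backs; the gripper's body (76 mm by 85 mm) begins 54 mm behind the grasp point. The pads swing forward as they close: fully open they stand 13 mm farther back than shut.
Start: joints at [1.213, 0.308, 1.634, -0, 1.2, -0.07], TCP at [0.177, 0.599, 0.304] pointing down, gripper open.
Joint ranges: [-3.06, 3.06], [-0.79, 1.96], [0.05, 2.63], [-1.19, 4.34], [0.05, 2.64], [-2.94, 2.94]. Speed limits (rad/s): [2.79, 2.79, 3.14, 3.14, 3.14, 3.14].

### API

Orientations are given as a rotation vector (axis times angle).
In Python, from cell import get_state, read_camera, workorder gives the robot as it stands.
- The arm moves only by the shell command python3 -m pendant 'ROWS' [OPENING] [FORCE]. ROWS is a JSON object of lists of equal length, an entry for each row: "xyz": the shift along the tool's x, y, z in mm, a list of three; "rotation": the turn, a rotation vector about the tool's x, y, z in rad, a list of three. A call has 1 to 20 rows; each row shifts and turns the commanded pose from where the row before left it, along the tool's axes as they then stand; what a row does not reach is not made up. A row lasts 1/12 s, in which the tool goes at most 41.7 mm and 7.16 degrees, less where a joint would pass 70% of its speed; a pose out of reach is approached as far as the arm can. A call is refused whole if a number of a shift passes 41.7 or a number of a turn 0.125, either way. A call with a gripper value outside its range is refused whole. OPENING is the closure, from 0 (fully open) to 1 (shut), set as the call begins (- or left out, the last holds). The fingers move at their own pace and stop on an object; FORCE is the grip in N (left out, the last holds). Time passes only in rows, so rows that do not move let the fingers close. It gives the time, the measured TCP pose, the force and the opening at its end, in the units of the state.
- get_state(): the state, without advancing time (a new reading comes with each control period).
- read_camera(name): name is "scene" or "top" or "wrist"; returns a dict with "pixels" (400x640x3 uint8, red, green, blue), "fovy" (degrees; the focal length in pixels is half the picture's height over the tangent of half this angle, whatever the lens; pixels are square), "cx", "cy" (the principal point, pixels), "rvec" (rotation vector, rad) and "tvec" (3), from world to camera coordinates, as OpenCV has them. Camera axes: x right, y down, z forward; pixel columns grow to the right and rows downward; lengths in m; the calibration is good to about 2 mm. A picture is of the moment at which its call begins. There is no depth.
- workorder.job_done(): hands the job in, once; it reports no verdict.
The state is a dict: "clock": time; "q": joint angles; "joint_velocities": joint speeds; "joint_torque": joint torques, N m; "tool_pos": TCP position; "orientation": TCP orientation; "force": force on the tool from outside, world axes, zero at the start; "wrist_torque": the same for the moment, N m; "opening": finger opening in m.
Only numpy, scipy, OpenCV 4.12 (cv2) and the standard library are available. Lean on these libraries where they do the work, as an engineer would, in place of code of your own. Each camera call takes 0.05 s, during which the arm holds its last target.

## Working session

There is one attempt and no reset: what is moved stays moved. The work goes in short steps, Python scripts to look and compute and a shell command to move; the robot and the scene stay as the last step left them, time stands still between calls to the robot, and variables do not carry over. Pictures are saved under pics/ and viewed, and the job is handed in when it is done.

```bash
ls; mkdir -p pics
cat > h.py <<'E'
import numpy as np, cv2, json
from cell import get_state, read_camera, workorder
from scipy.spatial.transform import Rotation as R
def snap(n,f):
    c=read_camera(n); cv2.imwrite('pics/'+f,c['pixels'][:,:,::-1]); 
    m={k:np.array(v).tolist() for k,v in c.items() if k!='pixels'}; json.dump(m,open('pics/'+f+'.json','w')); return c
def load(f):
    c=json.load(open('pics/'+f+'.json')); c['pixels']=cv2.imread('pics/'+f)[:,:,::-1]; return c
def K(c):
    f=200/np.tan(np.radians(c['fovy'])/2); return np.array([[f,0,c['cx']],[0,f,c['cy']],[0,0,1]])
def toworld(c,uv,z):
    Rm=R.from_rotvec(c['rvec']).as_matrix(); t=np.array(c['tvec'])
    d=Rm.T@np.linalg.inv(K(c))@np.array([uv[0],uv[1],1.]); o=-Rm.T@t
    return o+d*(z-o[2])/d[2]
def proj(c,p):
    Rm=R.from_rotvec(c['rvec']).as_matrix(); q=K(c)@(Rm@np.array(p)+np.array(c['tvec'])); return q[:2]/q[2]
def crop(f,x0,y0,x1,y1,out,s=4):
    im=cv2.imread('pics/'+f)[y0:y1,x0:x1]; cv2.imwrite('pics/'+out,cv2.resize(im,None,fx=s,fy=s,interpolation=cv2.INTER_CUBIC))
E
python3 - <<'E'
from h import *
print(get_state())
for n in ['scene','top','wrist']:
    c=snap(n,n+'0.png'); print(n,c['fovy'],c['cx'],c['cy'],c['rvec'],c['tvec'], -R.from_rotvec(c['rvec']).as_matrix().T@np.array(c['tvec']))
E
```

```text
pics
{'clock': 0.0, 'q': array([ 1.21327244e+00,  3.09022571e-01,  1.63522181e+00,  1.46162121e-05,
        1.19968755e+00, -6.96985117e-02]), 'joint_velocities': array([ 9.53927488e-04,  5.22713811e-04,  7.17282017e-05,  2.60833074e-04,
       -4.59204271e-04,  1.05706024e-03]), 'joint_torque': array([ 1.56410078e-03, -4.15261352e+01, -2.76664478e+01,  6.40634596e-06,
        1.03216642e-02, -1.54515453e-05]), 'tool_pos': array([0.17720508, 0.59865586, 0.30261915]), 'orientation': array([ 0.22413792,  1.55947297, -0.2277348 ]), 'force': array([-0.70735883,  0.55572462, -0.31217136]), 'wrist_torque': array([-0.0443082 ,  0.00051039, -0.00190195]), 'opening': 0.08536210974231137}
scene 44.75081428049002 310.50684057272633 198.84249270317807 [ 2.53572989  0.56777585 -0.16843412] [-0.43102221 -0.18270214  1.68875974] [ 0.84194076 -0.75424368  1.33914969]
top 44.26752233649229 319.590886659953 204.50322726398764 [ 2.17062486 -2.12973126  0.13246057] [-0.09330751  0.52267158  1.62467103] [ 0.30838422 -0.09803299  1.6783136 ]
wrist 61.60100049772144 321.1026636774162 202.51399673195573 [-2.29035858 -1.71068981 -0.28596573] [-0.62413784 -0.04229538  0.38192342] [0.09578643 0.62343116 0.37331084]
```

View pics/scene0.png

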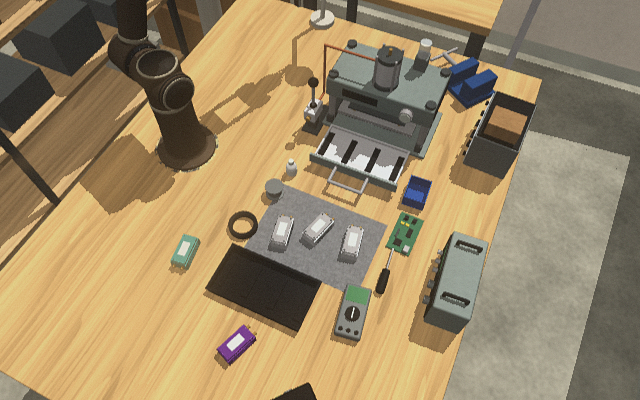

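View pics/top0.png

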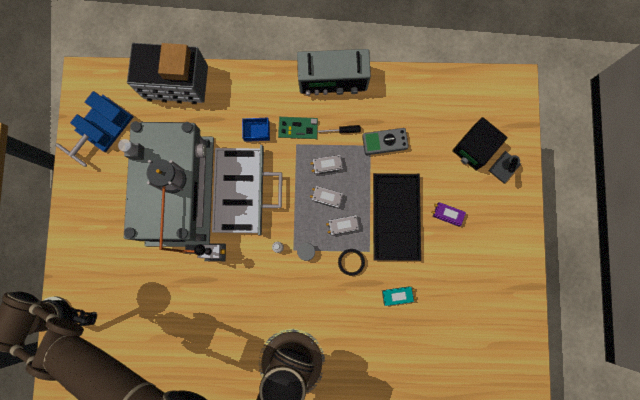

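View pics/wrist0.png

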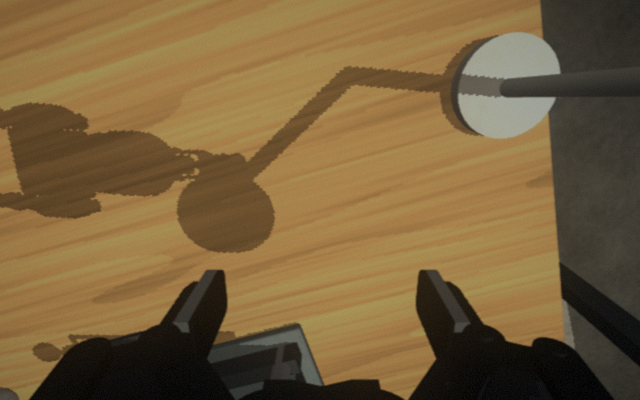

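Run:
```python
from h import *
crop('top0.png',200,110,300,270,'t_drawer.png',4)
crop('top0.png',290,130,430,270,'t_mod.png',5)
```

```text
(no output)
```

View pics/t_drawer.png

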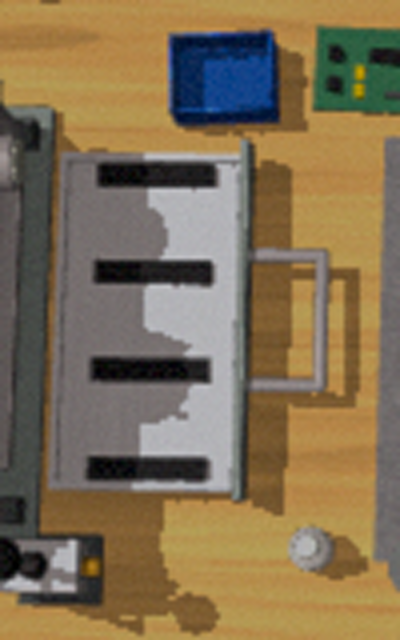

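View pics/t_mod.png

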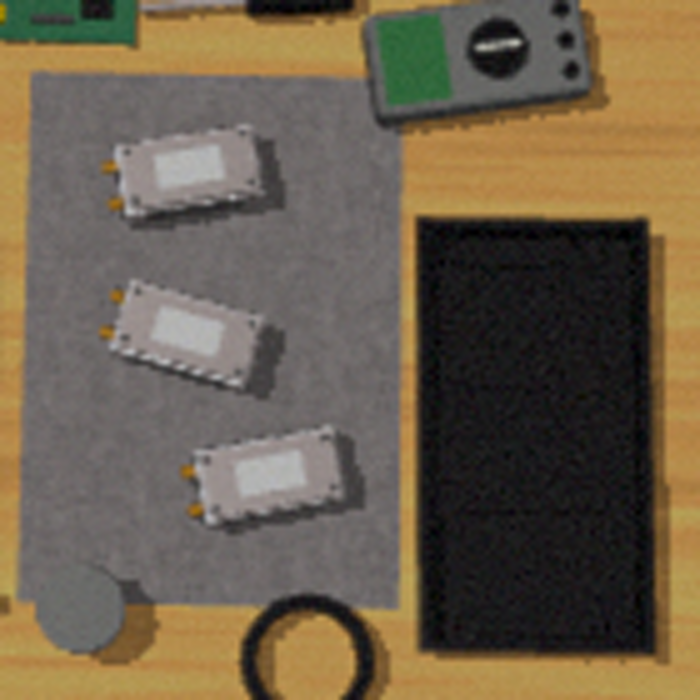

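Run:
```python
from h import *
c=load('top0.png')
D=lambda u,v:(200+u/4-.375,110+v/4-.375)
M=lambda u,v:(290+u/5-.4,130+v/5-.4)
for p in [(157,174),(153,272),(150,369),(148,468)]: print('strip',toworld(c,D(*p),.035).round(4))
print('bar',toworld(c,D(326,320),.05).round(4),'bar ends',toworld(c,D(323,258),.05).round(4),toworld(c,D(320,383),.05).round(4))
print('panel top out',toworld(c,D(251,150),.06),toworld(c,D(241,495),.06))
for p in [(189,168),(188,330),(269,474)]: print('mod',toworld(c,M(*p),.039).round(4))
for a,b in [((112,187),(262,158)),((112,320),(257,353)),((196,490),(343,462))]:
    A=toworld(c,M(*a),.03);B=toworld(c,M(*b),.03); print('axis',A,B,np.degrees(np.arctan2(*(A-B)[[1,0]])),np.linalg.norm(A-B))
for p in [(417,217),(649,217),(655,652),(419,652)]: print('tray',toworld(c,M(*p),.027).round(4))
print('knob',toworld(c,D(8,560),.215+.0))
```

```text
strip [0.6963 0.1962 0.035 ]
strip [0.6112 0.1961 0.035 ]
strip [0.528  0.1952 0.035 ]
strip [0.4442 0.1935 0.035 ]
bar [0.5702 0.0465 0.05  ] bar ends [0.623  0.0506 0.05  ] [0.5168 0.05   0.05  ]
panel top out [0.71255231 0.11322098 0.06      ] [0.42128138 0.11138678 0.06      ]
mod [ 0.6658 -0.1072  0.039 ]
mod [ 0.5544 -0.1084  0.039 ]
mod [ 0.4581 -0.1643  0.039 ]
axis [ 0.65356222 -0.05488066  0.03      ] [ 0.67562224 -0.15703475  0.03      ] 102.18581291462534 0.10450886857314629
axis [ 0.56167478 -0.05685177  0.03      ] [ 0.54089794 -0.15546969  0.03      ] 78.10290085999128 0.10078279396370148
axis [ 0.44718328 -0.1157749   0.03      ] [ 0.46793157 -0.21431923  0.03      ] 101.8898326899806 0.10070490343109541
tray [ 0.6371 -0.2635  0.027 ]
tray [ 0.64   -0.4216  0.027 ]
tray [ 0.345  -0.4236  0.027 ]
tray [ 0.3419 -0.2664  0.027 ]
knob [0.35889499 0.26275639 0.215     ]
```

```bash
cat >> h.py <<'E'
def goal(p,yaw,g=54,pitch=None):
    """p: world position of the point g mm ahead of TCP; yaw deg: world angle of tool y (jaw) axis. prints shift (mm, current tool axes) and turn"""
    s=get_state(); Rc=R.from_rotvec(s['orientation']).as_matrix()
    best=None
    for y in (yaw,yaw+180):
        a=np.radians(y); X=np.array([0,0,-1.]); Y=np.array([np.cos(a),np.sin(a),0]); T=np.stack([X,Y,np.cross(X,Y)],1)
        rv=R.from_matrix(Rc.T@T).as_rotvec()
        if best is None or np.linalg.norm(rv)<np.linalg.norm(best[0]): best=(rv,T)
    rv,T=best; tcp=np.array(p)-T[:,0]*g/1000
    d=(tcp-s['tool_pos'])*1000
    print('turn',rv.round(3),'shift cur axes',(Rc.T@d).round(1),'shift after turn',(T.T@d).round(1),'world',d.round(1),'t',round(s['clock'],2),'open',round(s['opening'],4))
def st():
    s=get_state(); Rc=R.from_rotvec(s['orientation']).as_matrix()
    print('t',round(s['clock'],2),'tcp',s['tool_pos'].round(4),'axes x',Rc[:,0].round(3),'y',Rc[:,1].round(3),'z',Rc[:,2].round(3),'F',s['force'].round(1),'op',round(s['opening'],4),'q',s['q'].round(2))
E
python3 -c "
from h import *
st(); goal([.458,-.164,.25],12)"
```

```text
t 0.15 tcp [0.1773 0.5988 0.3029] axes x [-0.001 -0.002 -1.   ] y [ 0.284  0.959 -0.002] z [ 0.959 -0.284 -0.   ] F [ 0.5  0.2 -0.3] op 0.0851 q [ 1.21  0.31  1.63 -0.    1.2  -0.07]
turn [1.074e+00 1.000e-03 2.000e-03] shift cur axes [ 1.000e-01 -6.517e+02  4.857e+02] shift after turn [ -1.1 116.  804.5] world [ 280.7 -762.8    1.1] t 0.15 open 0.0851
```

```bash
python3 -m pendant '{"xyz":[[-8,0,0],[-8,0,0],[-8,0,0],[-8,0,0],[-8,0,0],[-8,0,0],[0,0,0],[0,0,0],[0,0,0],[0,0,0]],"rotation":[[0.107,0,0],[0.107,0,0],[0.107,0,0],[0.107,0,0],[0.107,0,0],[0.107,0,0],[0.107,0,0],[0.107,0,0],[0.107,0,0],[0.107,0,0]]}' 0.0
python3 -m pendant '{"xyz":[[0,4,20],[0,4,35],[0,4,35],[0,4,35],[0,4,35],[0,4,35],[0,4,35],[0,4,35],[0,4,35],[0,4,35],[0,4,35],[0,4,35],[0,4,35],[0,4,35],[0,4,35],[0,4,35],[0,4,35],[0,4,35],[0,4,35],[0,4,35]],"rotation":[[0,0,0],[0,0,0],[0,0,0],[0,0,0],[0,0,0],[0,0,0],[0,0,0],[0,0,0],[0,0,0],[0,0,0],[0,0,0],[0,0,0],[0,0,0],[0,0,0],[0,0,0],[0,0,0],[0,0,0],[0,0,0],[0,0,0],[0,0,0]]}'
python3 -c "
from h import *
st(); goal([.458,-.164,.25],12)"
```

```text
clock: 0.98
tool_pos: [0.1773, 0.5991, 0.3514]
orientation: [1.054, 1.3, -1.055]
force: [0.1, -0.4, 0.8]
opening: 0.0855
clock: 2.65
tool_pos: [0.4003, -0.0551, 0.3518]
orientation: [1.052, 1.302, -1.051]
force: [0.9, 0.7, -0.1]
opening: 0.0856
t 2.65 tcp [ 0.4003 -0.0551  0.3518] axes x [ 0.  0. -1.] y [0.978 0.211 0.   ] z [ 0.211 -0.978 -0.   ] F [ 0.9  0.7 -0.1] op 0.0856 q [-0.24 -0.19  2.06  0.    1.27 -0.46]
turn [ 0.003 -0.    -0.   ] shift cur axes [ 47.8  33.4 118.6] shift after turn [ 47.8  33.8 118.5] world [  57.7 -108.9  -47.8] t 2.65 open 0.0856
```

Run:
```python
from h import *
c=snap('wrist','w1.png'); print(-R.from_rotvec(c['rvec']).as_matrix().T@np.array(c['tvec']))
```

```text
[0.38241893 0.02840417 0.42237973]
```

View pics/w1.png

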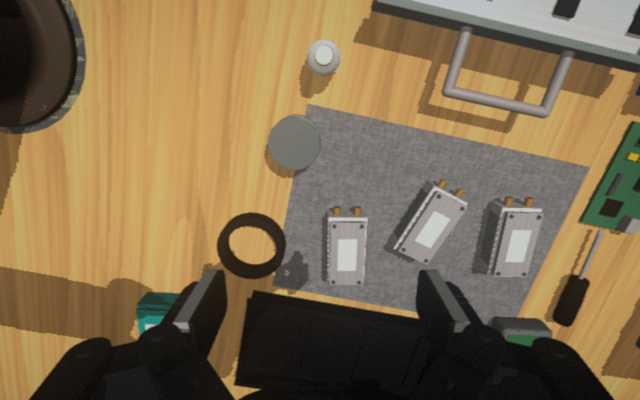

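Run:
```python
from h import *
crop('w1.png',310,170,550,295,'w1c.png',3.3)
```

```text
(no output)
```

View pics/w1c.png

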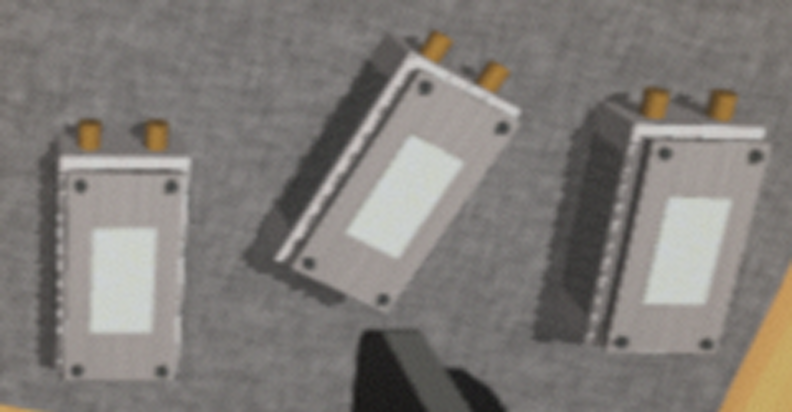

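Use the four cover screws of each module (plane z = 39 mm) for centre and angle; I also build a reusable measure.

```bash
cat >> h.py <<'E'
def meas(c,pts,z,s=1,o=(0,0)):
    """pts: screws in order connector-left, connector-right, far-right, far-left"""
    W=np.array([toworld(c,(o[0]+(u+.5)/s-.5,o[1]+(v+.5)/s-.5),z)[:2] for u,v in pts])
    m=W.mean(0); d=(W[0]+W[1]-W[2]-W[3])/2; w=(W[1]+W[2]-W[0]-W[3])/2
    print('centre',m.round(4),'len yaw',np.degrees(np.arctan2(d[1],d[0])).round(1),'jaw yaw',(np.degrees(np.arctan2(d[1],d[0]))-90).round(1),'L,W',np.linalg.norm(d).round(4),np.linalg.norm(w).round(4)); return m
E
python3 - <<'E'
from h import *
c=load('w1.png')
for p in [[(80,187),(171,187),(162,371),(77,371)],[(426,88),(503,129),(383,299),(309,264)],[(665,154),(755,156),(706,344),(621,342)]]:
    meas(c,p,.039,3.3,(310,170))
E
```

```text
centre [ 0.4574 -0.1647] len yaw 101.9 jaw yaw 11.9 L,W 0.0798 0.0341
centre [ 0.5527 -0.1077] len yaw 74.7 jaw yaw -15.3 L,W 0.08 0.0339
centre [ 0.6658 -0.1066] len yaw 100.4 jaw yaw 10.4 L,W 0.08 0.0337
```

```bash
python3 -c "
from h import *
goal([.6658,-.1066,.15],10.4);goal([.6658,-.1066,.028],10.4)"
```

```text
turn [ 0.028  0.007 -0.002] shift cur axes [149.4 247.7  99. ] shift after turn [148.3 250.6  93.1] world [ 263.3  -46.3 -148.3] t 2.7 open 0.0856
turn [ 0.028  0.007 -0.002] shift cur axes [271.4 247.6  98.1] shift after turn [270.3 250.6  93.1] world [ 263.3  -46.3 -270.3] t 2.7 open 0.0856
```

```bash
python3 -m pendant '{"xyz":[[10,15,5],[15,25,9],[15,25,10],[15,25,10],[15,25,10],[15,25,10],[15,25,10],[15,25,10],[15,25,10],[10,25,7],[8,10,2],[0,0,0],[0,0,0]],"rotation":[[0.028,0,0],[0,0,0],[0,0,0],[0,0,0],[0,0,0],[0,0,0],[0,0,0],[0,0,0],[0,0,0],[0,0,0],[0,0,0],[0,0,0],[0,0,0]]}'
python3 -c "
from h import *
st();goal([.6658,-.1066,.15],10.4);goal([.6658,-.1066,.028],10.4); snap('wrist','w2.png')"
```

```text
clock: 3.78
tool_pos: [0.6627, -0.0979, 0.2024]
orientation: [1.071, 1.294, -1.073]
force: [0.6, 0.4, -0.1]
opening: 0.0857
t 3.78 tcp [ 0.6627 -0.0979  0.2024] axes x [-0.003  0.001 -1.   ] y [ 0.983  0.184 -0.003] z [ 0.184 -0.983 -0.001] F [ 0.6  0.4 -0.1] op 0.0857 q [-0.21  0.5   1.59 -0.    1.06 -0.4 ]
turn [ 0.004 -0.001  0.003] shift cur axes [-1.6  1.4  9.2] shift after turn [-1.6  1.5  9.2] world [ 3.1 -8.7  1.6] t 3.78 open 0.0857
turn [ 0.004 -0.001  0.003] shift cur axes [120.4   1.8   9.3] shift after turn [120.4   1.5   9.2] world [   3.1   -8.7 -120.4] t 3.78 open 0.0857
```

View pics/w2.png

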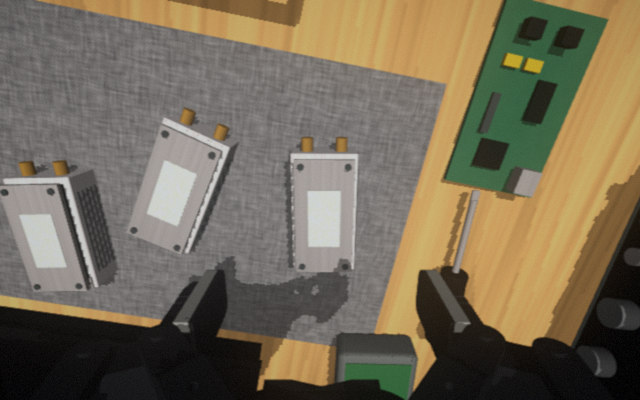

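Run:
```python
from h import *
c=load('w2.png')
meas(c,[(300,168),(348,168),(346,266),(299,266)],.039)
meas(c,[(165,133),(212,154),(177,248),(133,230)],.039)
for p in [(456,272),(475,195)]: print(toworld(c,p,.01))
for u in (-57,-43,43,57): print(u, proj(c,np.array([.6658,-.1066,.02])+u/1000*np.array([.983,.184,0])))
```

```text
centre [ 0.6653 -0.1068] len yaw 99.9 jaw yaw 9.9 L,W 0.0791 0.0357
centre [ 0.552  -0.1075] len yaw 74.9 jaw yaw -15.1 L,W 0.0813 0.0345
[ 0.79337964 -0.14595034  0.01      ]
[ 0.78609999 -0.0738796   0.01      ]
-57 [253.05805308 210.39512575]
-43 [270.42808628 210.41829739]
43 [377.27784316 210.56083503]
57 [394.69614106 210.58407105]
```

Clear on both sides. Descend on the right-hand module (323,218) and grip.

```bash
python3 -m pendant '{"xyz":[[10,1,5],[15,0,4],[20,0,0],[20,0,0],[20,0,0],[15,0,0],[12,0,0],[8,0,0],[0,0,0],[0,0,0]],"rotation":[[0,0,0.003],[0,0,0],[0,0,0],[0,0,0],[0,0,0],[0,0,0],[0,0,0],[0,0,0],[0,0,0],[0,0,0]]}'
python3 -m pendant '{"xyz":[[0,0,0],[0,0,0],[0,0,0],[0,0,0],[0,0,0],[0,0,0],[0,0,0],[0,0,0],[0,0,0],[0,0,0]],"rotation":[[0,0,0],[0,0,0],[0,0,0],[0,0,0],[0,0,0],[0,0,0],[0,0,0],[0,0,0],[0,0,0],[0,0,0]]}' 1 60
python3 -c "
from h import *
st(); snap('wrist','w3.png')"
```

```text
clock: 4.67
tool_pos: [0.6663, -0.107, 0.0837]
orientation: [1.073, 1.289, -1.07]
force: [-0.1, -0.8, 0.0]
opening: 0.0856
clock: 5.5
tool_pos: [0.6674, -0.1072, 0.0855]
orientation: [1.074, 1.287, -1.068]
force: [0.3, 0.4, 5.3]
opening: 0.0487
t 5.5 tcp [ 0.6674 -0.1072  0.0855] axes x [ 0.005 -0.    -1.   ] y [0.983 0.184 0.005] z [ 0.184 -0.983  0.001] F [0.3 0.4 5.3] op 0.0487 q [-0.22  0.65  1.61  0.    0.87 -0.41]
```

View pics/w3.png

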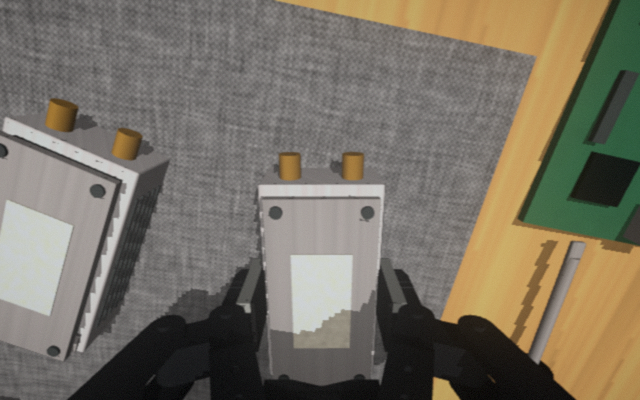

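```bash
python3 - <<'E'
from h import *
crop('top0.png',110,100,250,270,'t_press.png',4.5)
crop('scene0.png',290,30,460,200,'s_press.png',4.5)
E
python3 -m pendant '{"xyz":[[-5,0,0],[-10,0,0],[-15,0,0],[-20,0,0],[-20,0,0],[-20,0,0],[-20,0,0],[-15,0,0],[0,0,0]],"rotation":[[0,0,0],[0,0,0],[0,0,0],[0,0,0],[0,0,0],[0,0,0],[0,0,0],[0,0,0],[0,0,0]]}'
```

```text
clock: 6.3
tool_pos: [0.6683, -0.1075, 0.2142]
orientation: [1.075, 1.281, -1.065]
force: [1.0, -0.8, -3.2]
opening: 0.0485
```

View pics/t_press.png

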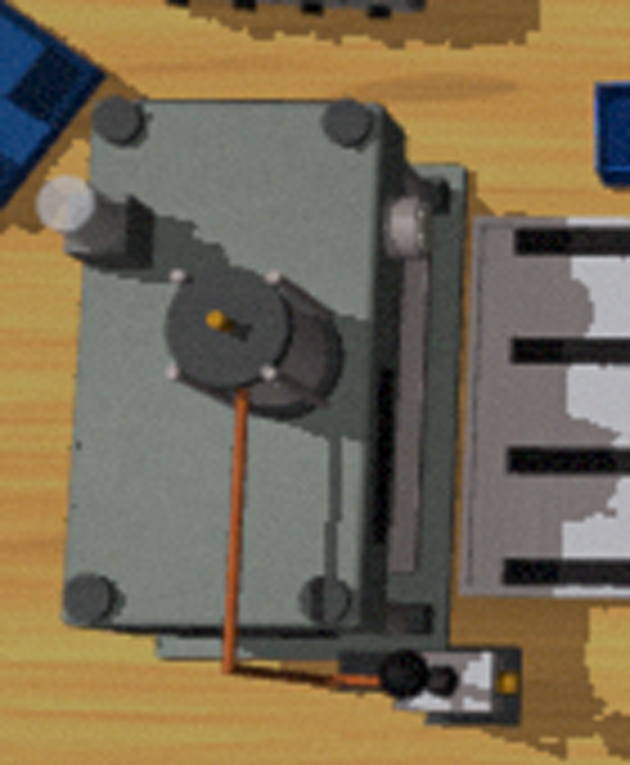

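View pics/s_press.png

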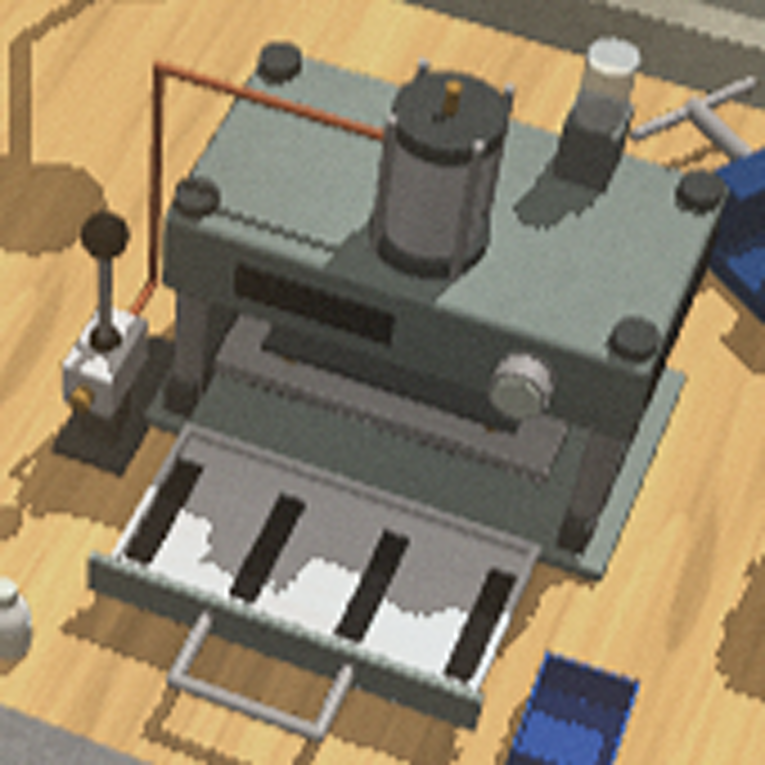

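Run:
```python
from h import *
c=load('top0.png'); P=lambda u,v:(110+(u+.5)/4.5-.5,100+(v+.5)/4.5-.5)
for n,p,z in [('headfront',(380,110),.22),('headfront',(358,628),.22),('headback',(95,105),.22),('headback',(65,622),.22),('knob',(404,674),.215),('gauge tip',(425,225),.18),('base front',(466,165),.02),('base front',(448,645),.02),('cyl',(228,328),.33)]: print(n,toworld(c,P(*p),z).round(4))
s=load('scene0.png'); S=lambda u,v:(290+(u+.5)/4.5-.5,30+(v+.5)/4.5-.5)
k=toworld(s,S(104,236),.215); print('knob scene',k)
for n,p,z in [('headfrontL',(172,232),.22),('headfrontR',(655,388),.22),('gauge',(520,390),.18),('bar',(255,708),.044)]: print(n,toworld(s,S(*p),z).round(4))
```

```text
headfront [0.7412 0.3042 0.22  ]
headfront [0.3889 0.3001 0.22  ]
headback [0.7413 0.4988 0.22  ]
headback [0.3892 0.4942 0.22  ]
knob [0.3595 0.2694 0.215 ]
gauge tip [0.6714 0.2796 0.18  ]
base front [0.758  0.2906 0.02  ]
base front [0.3885 0.2865 0.02  ]
cyl [0.5674 0.3611 0.33  ]
knob scene [0.35887076 0.26856063 0.215     ]
headfrontL [0.4029 0.2879 0.22  ]
headfrontR [0.756  0.2931 0.22  ]
gauge [0.6686 0.2891 0.18  ]
bar [0.5778 0.0531 0.044 ]
```

```bash
python3 -c "
from h import *
st();goal([.653,.178,.2065],.6)"
```

```text
t 6.3 tcp [ 0.6683 -0.1075  0.2142] axes x [ 0.011 -0.001 -1.   ] y [0.983 0.184 0.011] z [ 0.184 -0.983  0.003] F [ 1.  -0.8 -3.2] op 0.0485 q [-0.22  0.49  1.57  0.    1.07 -0.41]
turn [ 0.175  0.002 -0.011] shift cur axes [ -46.9   38.  -283.2] shift after turn [ -46.3  -12.3 -285.6] world [-15.3 285.5  46.3] t 6.3 open 0.0485
```

```bash
python3 -m pendant '{"xyz":[[-15,0,0],[-15,0,0],[-15,-1,-10],[0,-1,-20],[0,-1,-25],[0,-1,-28],[0,-1,-28],[0,-1,-28],[0,-1,-28],[0,-1,-28],[0,-1,-28],[0,-1,-25],[0,-1,-20],[0,-2,-15],[0,0,-3],[0,0,0],[0,0,0]],"rotation":[[0,0,0],[0.0875,0,0],[0.0875,0,0],[0,0,-0.011],[0,0,0],[0,0,0],[0,0,0],[0,0,0],[0,0,0],[0,0,0],[0,0,0],[0,0,0],[0,0,0],[0,0,0],[0,0,0],[0,0,0],[0,0,0]]}'
python3 -c "
from h import *
st();goal([.653,.178,.0625],.6); snap('top','t4.png');snap('scene','s4.png')
crop('top0.png',0,0,1,1,'x.png');crop('t4.png',180,100,320,240,'t4c.png',5);crop('s4.png',270,50,450,200,'s4c.png',4.4)"
```

```text
clock: 7.72
tool_pos: [0.6489, 0.1778, 0.2536]
orientation: [1.197, 1.22, -1.209]
force: [0.2, -0.1, -3.7]
opening: 0.0482
t 7.72 tcp [0.6489 0.1778 0.2536] axes x [-0.009 -0.001 -1.   ] y [ 1.     0.01  -0.009] z [ 0.01  -1.     0.001] F [ 0.2 -0.1 -3.7] op 0.0482 q [0.2  0.45 1.55 0.   1.15 0.19]
turn [-0.     0.001  0.009] shift cur axes [137.    5.3  -0.3] shift after turn [137.1   4.1  -0.2] world [   4.1    0.2 -137.1] t 7.72 open 0.0482
```

View pics/t4c.png

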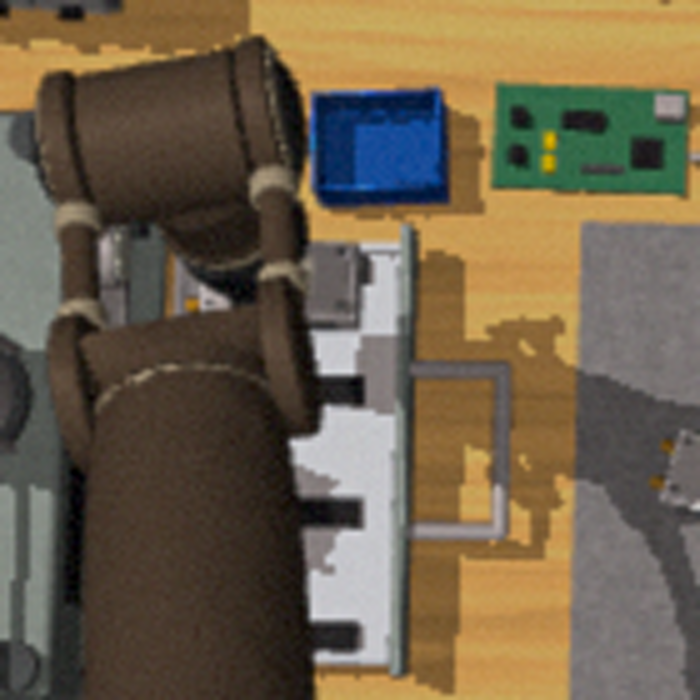

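View pics/s4c.png

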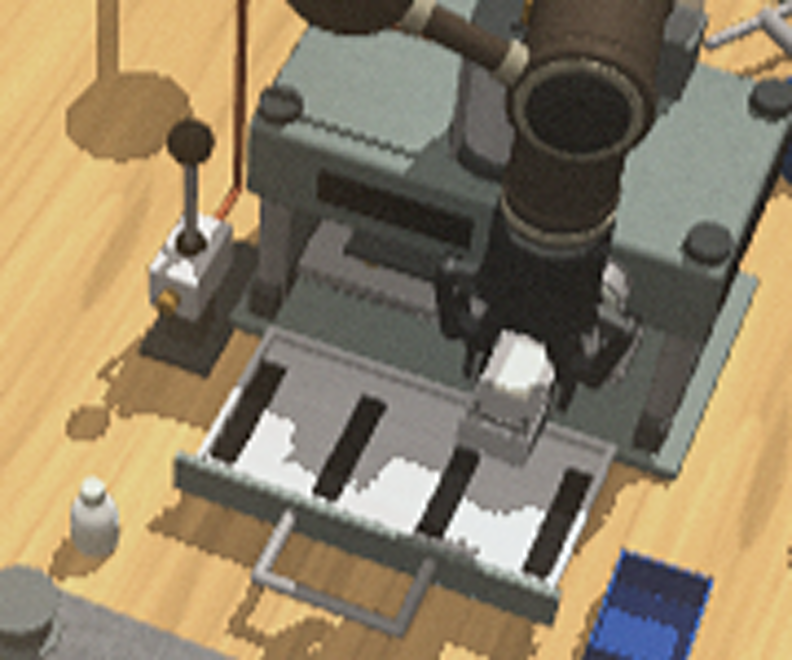

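Run:
```python
from h import *
c=load('t4.png')
for z in (.3,.4,.5,.6,.7): print(z,toworld(c,(214,126),z).round(3),'elbowL edge',toworld(c,(190,180),z).round(3))
s=load('s4.png')
q=(270+575/4.4,50+110/4.4)
for z in (.3,.4,.5,.6): print(z,toworld(s,q,z).round(3))
```

```text
0.3 [0.713 0.224 0.3  ] elbowL edge [0.553 0.285 0.3  ]
0.4 [0.683 0.201 0.4  ] elbowL edge [0.535 0.257 0.4  ]
0.5 [0.654 0.177 0.5  ] elbowL edge [0.517 0.229 0.5  ]
0.6 [0.625 0.154 0.6  ] elbowL edge [0.5   0.202 0.6  ]
0.7 [0.595 0.131 0.7  ] elbowL edge [0.482 0.174 0.7  ]
0.3 [0.62  0.328 0.3  ]
0.4 [0.642 0.224 0.4  ]
0.5 [0.663 0.12  0.5  ]
0.6 [0.684 0.016 0.6  ]
```

```bash
python3 -m pendant '{"xyz":[[10,2,0],[20,2,0],[20,0,0],[20,0,0],[15,0,0],[10,0,0],[10,0,0],[0,0,0],[0,0,0]],"rotation":[[0,0,0.009],[0,0,0],[0,0,0],[0,0,0],[0,0,0],[0,0,0],[0,0,0],[0,0,0],[0,0,0]]}'
python3 -c "
from h import *
st();goal([.653,.178,.0625],.6); snap('wrist','w5.png');snap('scene','s5.png')
crop('s5.png',310,80,430,200,'s5c.png',5)"
```

```text
clock: 8.57
tool_pos: [0.6531, 0.1786, 0.1489]
orientation: [1.203, 1.214, -1.202]
force: [0.1, -0.1, -3.3]
opening: 0.0481
t 8.57 tcp [0.6531 0.1786 0.1489] axes x [ 0.  0. -1.] y [1.   0.01 0.  ] z [ 0.01 -1.   -0.  ] F [ 0.1 -0.1 -3.3] op 0.0481 q [0.2  0.57 1.6  0.   0.97 0.19]
turn [-0.001 -0.    -0.   ] shift cur axes [32.4 -0.1  0.6] shift after turn [32.4 -0.1  0.6] world [ -0.1  -0.6 -32.4] t 8.57 open 0.0481
```

View pics/w5.png

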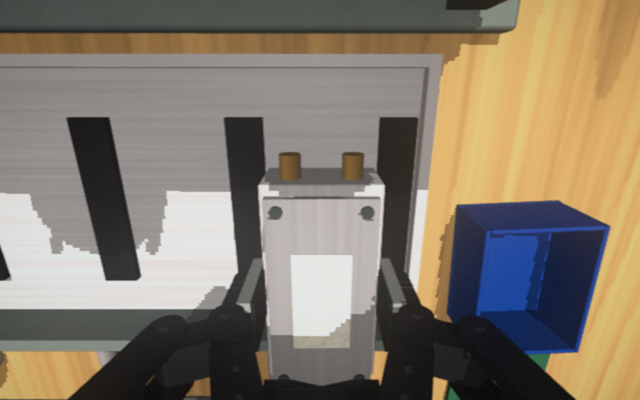

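View pics/s5c.png

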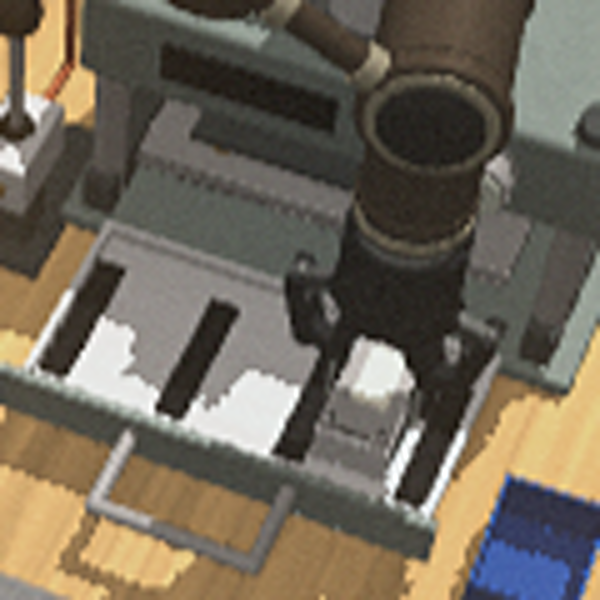

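Run:
```python
from h import *
c=load('w5.png')
for p in [(225,118),(263,118),(379,118),(417,118),(68,118),(107,118),(106,279),(141,279)]: print(toworld(c,p,.035).round(4))
print('backwall inner',toworld(c,(250,68),.03).round(4),toworld(c,(250,68),.05).round(4),'cam gap')
print('cover', [toworld(c,p,.0665+.008).round(4) for p in [(276,212),(367,212)]])
```

```text
[0.6009 0.2472 0.035 ]
[0.6212 0.2474 0.035 ]
[0.6833 0.248  0.035 ]
[0.7037 0.2482 0.035 ]
[0.5168 0.2464 0.035 ]
[0.5377 0.2466 0.035 ]
[0.5172 0.1473 0.035 ]
[0.5394 0.1475 0.035 ]
backwall inner [0.6148 0.2725 0.03  ] [0.6187 0.2716 0.05  ] cam gap
cover [array([0.6319, 0.2087, 0.0745]), array([0.6739, 0.2091, 0.0745])]
```

```bash
python3 -m pendant '{"xyz":[[8,-1,0],[8,0,0],[6,0,0],[4,0,0],[3,0,0],[2,0,0],[0,0,0],[0,0,0]],"rotation":[[0,0,0],[0,0,0],[0,0,0],[0,0,0],[0,0,0],[0,0,0],[0,0,0],[0,0,0]]}'
```

```text
clock: 9.33
tool_pos: [0.6521, 0.1788, 0.118]
orientation: [1.203, 1.214, -1.201]
force: [-0.2, -0.4, -4.0]
opening: 0.0488
```

```bash
python3 -m pendant '{"xyz":[[2,0,0],[1,0,0],[0,0,0],[0,0,0]],"rotation":[[0,0,0],[0,0,0],[0,0,0],[0,0,0]]}'
```

```text
clock: 9.67
tool_pos: [0.6525, 0.1789, 0.1156]
orientation: [1.203, 1.213, -1.2]
force: [0.2, -0.0, -2.2]
opening: 0.0485
```

```bash
python3 -m pendant '{"xyz":[[0,0,0],[0,0,0],[0,0,0],[0,0,0],[0,0,0],[0,0,0]],"rotation":[[0,0,0],[0,0,0],[0,0,0],[0,0,0],[0,0,0],[0,0,0]]}' 0.25
python3 -m pendant '{"xyz":[[-5,0,0],[-10,0,0],[-15,0,0],[-20,0,0],[-20,0,0],[-20,0,0],[-15,0,0],[0,0,0],[0,0,0]],"rotation":[[0,0,0],[0,0,0],[0,0,0],[0,0,0],[0,0,0],[0,0,0],[0,0,0],[0,0,0],[0,0,0]]}'
python3 -c "
from h import *
st();goal([.552,-.1076,.19],-15.1);snap('wrist','w6.png')"
```

```text
clock: 10.17
tool_pos: [0.6522, 0.1788, 0.1153]
orientation: [1.203, 1.213, -1.201]
force: [0.4, -0.5, -0.3]
opening: 0.0641
clock: 10.92
tool_pos: [0.6532, 0.179, 0.2229]
orientation: [1.206, 1.211, -1.197]
force: [-0.2, -0.1, 0.1]
opening: 0.0643
t 10.92 tcp [0.6532 0.179  0.2229] axes x [ 0.006  0.001 -1.   ] y [1.    0.01  0.006] z [ 0.01  -1.    -0.001] F [-0.2 -0.1  0.1] op 0.0643 q [0.2  0.48 1.57 0.   1.09 0.19]
turn [ 0.274 -0.002 -0.005] shift cur axes [ -22.1 -103.9  285.6] shift after turn [-21.1 -23.  303.1] world [-101.2 -286.6   21.1] t 10.92 open 0.0643
```

View pics/w6.png

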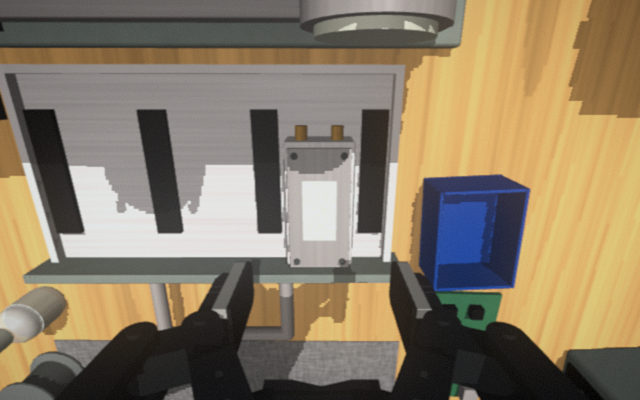

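```bash
python3 -m pendant '{"xyz":[[-10,0,0],[-11,0,0],[0,0,0],[0,-2,20],[0,-2,28],[0,-2,30],[0,-2,30],[0,-2,30],[0,-2,30],[0,-2,30],[0,-2,30],[0,-2,30],[0,-3,25],[0,-2,15],[0,-2,5],[0,0,0],[0,0,0]],"rotation":[[0.091,0,0],[0.091,0,0],[0.091,0,0],[0,0,-0.005],[0,0,0],[0,0,0],[0,0,0],[0,0,0],[0,0,0],[0,0,0],[0,0,0],[0,0,0],[0,0,0],[0,0,0],[0,0,0],[0,0,0],[0,0,0]]}' 0
python3 -c "
from h import *
st();snap('wrist','w7.png')"
```

```text
clock: 12.38
tool_pos: [0.5487, -0.1068, 0.2401]
orientation: [1.4, 1.079, -1.404]
force: [-1.1, 0.9, 0.1]
opening: 0.0852
t 12.38 tcp [ 0.5487 -0.1068  0.2401] axes x [-0.005  0.003 -1.   ] y [ 0.965 -0.26  -0.006] z [-0.261 -0.965 -0.001] F [-1.1  0.9  0.1] op 0.0852 q [-0.27  0.26  1.84  0.    1.05 -0.01]
```

View pics/w7.png

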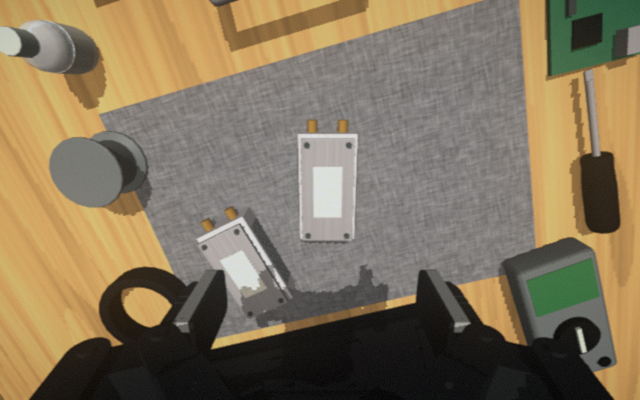

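Run:
```python
from h import *
c=load('w7.png')
meas(c,[(307,146),(349,146),(348,236),(306,236)],.039)
meas(c,[(208,250),(237,231),(280,295),(249,314)],.039)
goal([.552,-.1076,.028],-15.1)
```

```text
centre [ 0.5523 -0.1083] len yaw 74.6 jaw yaw -15.4 L,W 0.0799 0.0357
centre [ 0.4576 -0.1641] len yaw 101.5 jaw yaw 11.5 L,W 0.0756 0.0357
turn [ 0.001 -0.001  0.005] shift cur axes [158.3   4.    0.5] shift after turn [158.4   3.2   0.3] world [   3.    -1.1 -158.4] t 12.43 open 0.0851
```

```bash
python3 -m pendant '{"xyz":[[10,2,0],[20,1,0],[25,0,0],[25,0,0],[25,0,0],[20,0,0],[15,0,0],[10,0,0],[8,0,0],[0,0,0],[0,0,0]],"rotation":[[0.004,0,0.005],[0,0,0],[0,0,0],[0,0,0],[0,0,0],[0,0,0],[0,0,0],[0,0,0],[0,0,0],[0,0,0],[0,0,0]]}'
python3 -m pendant '{"xyz":[[0,0,0],[0,0,0],[0,0,0],[0,0,0],[0,0,0],[0,0,0],[0,0,0],[0,0,0],[0,0,0],[0,0,0]],"rotation":[[0,0,0],[0,0,0],[0,0,0],[0,0,0],[0,0,0],[0,0,0],[0,0,0],[0,0,0],[0,0,0],[0,0,0]]}' 1 60
python3 -m pendant '{"xyz":[[-5,0,0],[-10,0,0],[-15,0,0],[-20,0,0],[-20,0,0],[-20,0,0],[-20,0,0],[-20,0,0],[-10,0,0],[0,0,0]],"rotation":[[0,0,0],[0,0,0],[0,0,0],[0,0,0],[0,0,0],[0,0,0],[0,0,0],[0,0,0],[0,0,0],[0,0,0]]}'
python3 -c "
from h import *
st();snap('wrist','w8.png');goal([.5695,.184,.19],.6)"
```

```text
clock: 13.35
tool_pos: [0.5523, -0.1077, 0.0829]
orientation: [1.404, 1.071, -1.402]
force: [0.9, 0.4, 0.6]
opening: 0.0853
clock: 14.18
tool_pos: [0.5532, -0.1084, 0.0844]
orientation: [1.405, 1.068, -1.4]
force: [0.1, 0.5, 6.6]
opening: 0.0484
clock: 15.02
tool_pos: [0.5533, -0.1085, 0.2258]
orientation: [1.406, 1.066, -1.398]
force: [0.4, -0.6, -2.5]
opening: 0.0485
t 15.02 tcp [ 0.5533 -0.1085  0.2258] axes x [ 0.006 -0.001 -1.   ] y [ 0.965 -0.264  0.006] z [-0.264 -0.965 -0.001] F [ 0.4 -0.6 -2.5] op 0.0485 q [-0.27  0.28  1.85  0.    1.01 -0.  ]
turn [-0.277 -0.    -0.003] shift cur axes [ -20.   -60.5 -286.4] shift after turn [ -20.    20.2 -292. ] world [ 17.2 292.2  20. ] t 15.07 open 0.0489
```

View pics/w8.png

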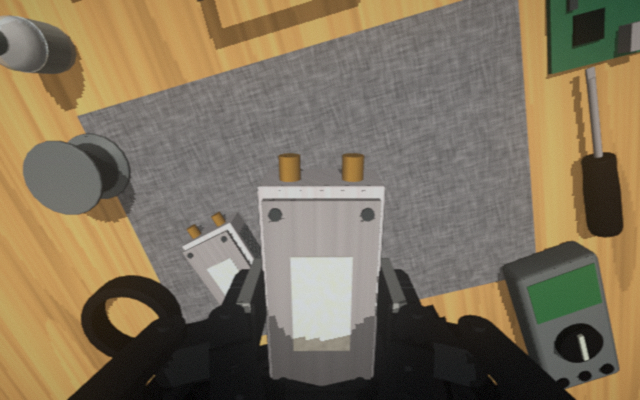

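```bash
python3 -m pendant '{"xyz":[[-10,0,0],[-10,0,0],[0,2,0],[0,2,-15],[0,2,-25],[0,2,-29],[0,2,-29],[0,2,-29],[0,2,-29],[0,2,-29],[0,2,-29],[0,2,-28],[0,1,-25],[0,1,-15],[0,0,-8],[0,0,0],[0,0,0]],"rotation":[[-0.093,0,0],[-0.092,0,0],[-0.092,0,0],[0,0,-0.003],[0,0,0],[0,0,0],[0,0,0],[0,0,0],[0,0,0],[0,0,0],[0,0,0],[0,0,0],[0,0,0],[0,0,0],[0,0,0],[0,0,0],[0,0,0]]}'
python3 -c "
from h import *
st();snap('wrist','w9.png');goal([.569,.184,.0615],.6)"
```

```text
clock: 16.48
tool_pos: [0.5705, 0.1812, 0.2421]
orientation: [1.199, 1.216, -1.205]
force: [-0.8, -0.5, -3.7]
opening: 0.0483
t 16.48 tcp [0.5705 0.1812 0.2421] axes x [-0.004 -0.001 -1.   ] y [ 1.     0.011 -0.004] z [ 0.011 -1.     0.001] F [-0.8 -0.5 -3.7] op 0.0483 q [ 0.23  0.32  1.75 -0.    1.07  0.22]
turn [-0.001  0.001  0.003] shift cur axes [126.8  -1.2  -3.3] shift after turn [126.8  -1.6  -3.2] world [  -1.7    3.2 -126.8] t 16.53 open 0.0488
```

View pics/w9.png

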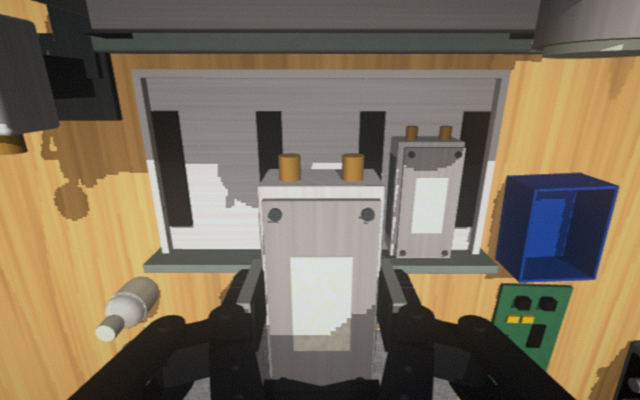

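```bash
python3 -m pendant '{"xyz":[[10,-1,-1],[20,-0.5,-1],[25,0,-1],[20,0,0],[15,0,0],[10,0,0],[10,0,0],[8,0,0],[4,0,0],[0,0,0],[0,0,0]],"rotation":[[0,0,0.003],[0,0,0],[0,0,0],[0,0,0],[0,0,0],[0,0,0],[0,0,0],[0,0,0],[0,0,0],[0,0,0],[0,0,0]]}'
python3 -c "
from h import *
st();goal([.569,.184,.0605],.6)"
```

```text
clock: 17.45
tool_pos: [0.57, 0.185, 0.1214]
orientation: [1.203, 1.213, -1.2]
force: [0.2, 0.7, -2.0]
opening: 0.0488
t 17.45 tcp [0.57   0.185  0.1214] axes x [ 0.002  0.001 -1.   ] y [1.    0.01  0.002] z [ 0.01  -1.    -0.001] F [ 0.2  0.7 -2. ] op 0.0488 q [0.24 0.49 1.8  0.   0.85 0.23]
turn [-0.001 -0.001 -0.002] shift cur axes [ 6.9 -1.   1. ] shift after turn [ 6.9 -1.   1. ] world [-1.  -1.  -6.9] t 17.45 open 0.0488
```

```bash
python3 -m pendant '{"xyz":[[2,-0.5,0],[2,0,0],[2,0,0],[1,0,0],[0,0,0],[0,0,0]],"rotation":[[0,0,0],[0,0,0],[0,0,0],[0,0,0],[0,0,0],[0,0,0]]}'
```

```text
clock: 17.95
tool_pos: [0.5693, 0.1851, 0.1144]
orientation: [1.203, 1.213, -1.2]
force: [-0.6, 0.5, -0.3]
opening: 0.0486
```

Touching the floor; release, rise, and go for the third.

```bash
python3 -m pendant '{"xyz":[[0,0,0],[0,0,0],[0,0,0],[0,0,0],[0,0,0],[0,0,0]],"rotation":[[0,0,0],[0,0,0],[0,0,0],[0,0,0],[0,0,0],[0,0,0]]}' 0.27
python3 -m pendant '{"xyz":[[-5,0,0],[-10,0,0],[-15,0,0],[-20,0,0],[-20,0,0],[-20,0,0],[-20,0,0],[-15,0,0],[0,0,0],[0,0,0]],"rotation":[[0,0,0],[0,0,0],[0,0,0],[0,0,0],[0,0,0],[0,0,0],[0,0,0],[0,0,0],[0,0,0],[0,0,0]]}'
python3 -c "
from h import *
st();goal([.4575,-.1643,.19],11.7);snap('wrist','w10.png')"
```

```text
clock: 18.45
tool_pos: [0.5692, 0.185, 0.1142]
orientation: [1.203, 1.213, -1.201]
force: [0.0, -0.3, -0.1]
opening: 0.0624
clock: 19.28
tool_pos: [0.5697, 0.1851, 0.2409]
orientation: [1.205, 1.212, -1.198]
force: [-0.0, -0.6, -0.5]
opening: 0.0621
t 19.28 tcp [0.5697 0.1851 0.2409] axes x [ 0.004  0.001 -1.   ] y [1.    0.01  0.004] z [ 0.01  -1.    -0.001] F [-0.  -0.6 -0.5] op 0.0621 q [0.24 0.32 1.75 0.   1.06 0.23]
turn [-0.194 -0.001 -0.005] shift cur axes [  -4.1 -115.7  348.3] shift after turn [  -3.1 -180.8  319.4] world [-112.2 -349.4    3.1] t 19.28 open 0.0621
```

View pics/w10.png

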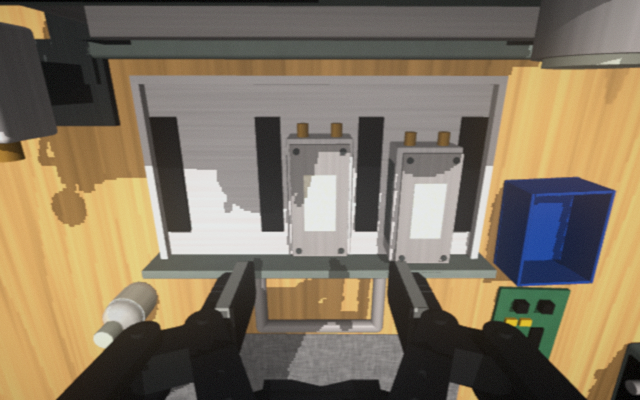

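```bash
python3 -m pendant '{"xyz":[[-3,0,0],[0,0,0],[0,-10,15],[0,-15,26],[0,-16,28],[0,-16,28],[0,-16,28],[0,-16,28],[0,-16,28],[0,-16,28],[0,-16,28],[0,-16,28],[0,-14,25],[0,-8,15],[0,-5,10],[0,-1,4],[0,0,0],[0,0,0]],"rotation":[[-0.097,0,0],[-0.097,0,0],[0,0,-0.005],[0,0,0],[0,0,0],[0,0,0],[0,0,0],[0,0,0],[0,0,0],[0,0,0],[0,0,0],[0,0,0],[0,0,0],[0,0,0],[0,0,0],[0,0,0],[0,0,0],[0,0,0]]}' 0
python3 -c "
from h import *
st();snap('wrist','w11.png');goal([.4575,-.1643,.028],11.7)"
```

```text
clock: 20.83
tool_pos: [0.4563, -0.1635, 0.2421]
orientation: [1.056, 1.303, -1.06]
force: [-0.2, -0.2, 0.6]
opening: 0.0854
t 20.83 tcp [ 0.4563 -0.1635  0.2421] axes x [-0.005  0.001 -1.   ] y [ 0.979  0.203 -0.005] z [ 0.203 -0.979 -0.002] F [-0.2 -0.2  0.6] op 0.0854 q [-0.43  0.11  2.01 -0.    1.03 -0.64]
turn [ 0.001 -0.001  0.004] shift cur axes [160.2   1.6   1.5] shift after turn [160.2   0.8   1.3] world [   1.1   -1.1 -160.2] t 20.88 open 0.0852
```

View pics/w11.png

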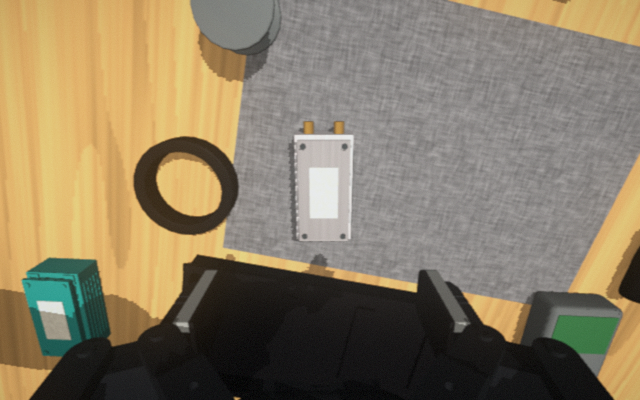

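```bash
python3 - <<'E'
from h import *
meas(load('w11.png'),[(303,147),(345,147),(344,236),(304,236)],.039)
E
python3 -m pendant '{"xyz":[[10,1,1],[20,1,0],[25,0,0],[25,0,0],[25,0,0],[20,0,0],[15,0,0],[12,0,0],[8,0,0],[0,0,0],[0,0,0]],"rotation":[[0,0,0.004],[0,0,0],[0,0,0],[0,0,0],[0,0,0],[0,0,0],[0,0,0],[0,0,0],[0,0,0],[0,0,0],[0,0,0]]}'
python3 -m pendant '{"xyz":[[0,0,0],[0,0,0],[0,0,0],[0,0,0],[0,0,0],[0,0,0],[0,0,0],[0,0,0],[0,0,0],[0,0,0]],"rotation":[[0,0,0],[0,0,0],[0,0,0],[0,0,0],[0,0,0],[0,0,0],[0,0,0],[0,0,0],[0,0,0],[0,0,0]]}' 1 60
python3 -m pendant '{"xyz":[[-5,0,0],[-10,0,0],[-15,0,0],[-20,0,0],[-20,0,0],[-20,0,0],[-20,0,0],[-20,0,0],[-10,0,0],[0,0,0]],"rotation":[[0,0,0],[0,0,0],[0,0,0],[0,0,0],[0,0,0],[0,0,0],[0,0,0],[0,0,0],[0,0,0],[0,0,0]]}'
python3 -c "
from h import *
st();snap('wrist','w12.png');goal([.4855,.184,.19],.6)"
```

```text
centre [ 0.4579 -0.1645] len yaw 101.8 jaw yaw 11.8 L,W 0.0797 0.035
clock: 21.8
tool_pos: [0.4583, -0.1641, 0.0821]
orientation: [1.057, 1.3, -1.057]
force: [0.1, 0.6, 0.4]
opening: 0.0855
clock: 22.63
tool_pos: [0.4593, -0.1651, 0.0838]
orientation: [1.058, 1.297, -1.057]
force: [-0.9, 0.0, 6.2]
opening: 0.0483
clock: 23.47
tool_pos: [0.4598, -0.1653, 0.2254]
orientation: [1.058, 1.293, -1.055]
force: [1.3, -0.9, -3.6]
opening: 0.0485
t 23.47 tcp [ 0.4598 -0.1653  0.2254] axes x [ 0.005 -0.002 -1.   ] y [0.979 0.203 0.005] z [ 0.203 -0.979  0.003] F [ 1.3 -0.9 -3.6] op 0.0485 q [-0.43  0.14  2.02  0.    0.98 -0.64]
turn [ 0.193  0.001 -0.002] shift cur axes [ -20.5   96.8 -336.3] shift after turn [ -20.3   30.2 -348.7] world [ 26.6 349.   20.3] t 23.52 open 0.0484
```

View pics/w12.png

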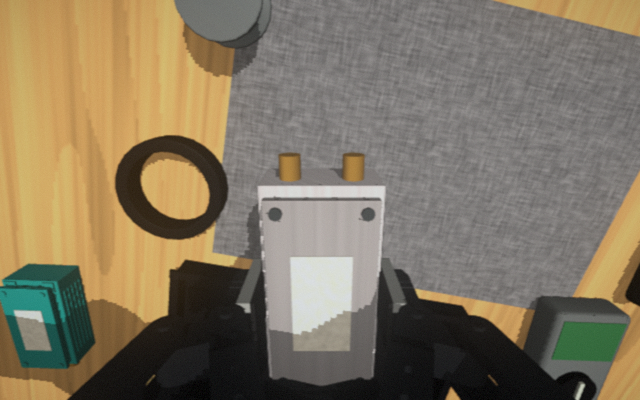

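```bash
python3 -m pendant '{"xyz":[[-10,0,0],[-10,0,0],[0,2,-15],[0,3,-25],[0,3,-30],[0,3,-30],[0,3,-30],[0,3,-30],[0,3,-30],[0,3,-30],[0,3,-30],[0,3,-30],[0,2,-28],[0,1,-22],[0,1,-12],[0,0,-7],[0,0,0],[0,0,0]],"rotation":[[0.097,0,0],[0.096,0,0],[0,0,-0.002],[0,0,0],[0,0,0],[0,0,0],[0,0,0],[0,0,0],[0,0,0],[0,0,0],[0,0,0],[0,0,0],[0,0,0],[0,0,0],[0,0,0],[0,0,0],[0,0,0],[0,0,0]]}'
python3 -c "
from h import *
st();snap('wrist','w13.png');goal([.485,.184,.0615],.6)"
```

```text
clock: 25.02
tool_pos: [0.4871, 0.1839, 0.2418]
orientation: [1.198, 1.217, -1.204]
force: [0.1, -0.6, -2.6]
opening: 0.0483
t 25.02 tcp [0.4871 0.1839 0.2418] axes x [-0.004 -0.001 -1.   ] y [ 1.     0.011 -0.004] z [ 0.011 -1.     0.001] F [ 0.1 -0.6 -2.6] op 0.0483 q [0.28 0.18 1.93 0.   1.04 0.27]
turn [0.    0.001 0.003] shift cur axes [126.5  -1.8  -0.6] shift after turn [126.5  -2.2  -0.5] world [  -2.2    0.5 -126.5] t 25.07 open 0.0487
```

View pics/w13.png

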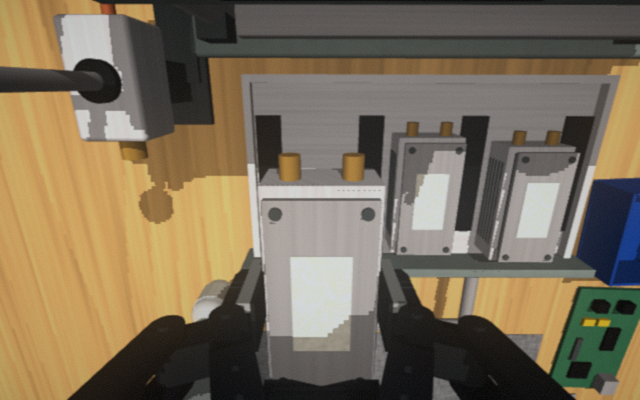

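```bash
python3 -m pendant '{"xyz":[[10,-1,0],[20,-1,0],[25,0,0],[20,0,0],[15,0,0],[10,0,0],[10,0,0],[8,0,0],[4,0,0],[0,0,0],[0,0,0]],"rotation":[[0,0,0.003],[0,0,0],[0,0,0],[0,0,0],[0,0,0],[0,0,0],[0,0,0],[0,0,0],[0,0,0],[0,0,0],[0,0,0]]}'
python3 -m pendant '{"xyz":[[2,0,0],[2,0,0],[1,0,0],[1,0,0],[0,0,0],[0,0,0]],"rotation":[[0,0,0],[0,0,0],[0,0,0],[0,0,0],[0,0,0],[0,0,0]]}'
python3 -c "
from h import *
st()"
```

```text
clock: 25.98
tool_pos: [0.4861, 0.1847, 0.121]
orientation: [1.202, 1.214, -1.2]
force: [0.8, 1.0, -3.6]
opening: 0.0485
clock: 26.48
tool_pos: [0.4857, 0.1847, 0.1147]
orientation: [1.202, 1.214, -1.2]
force: [-0.3, -0.6, -3.9]
opening: 0.0484
t 26.48 tcp [0.4857 0.1847 0.1147] axes x [ 0.001  0.    -1.   ] y [1.    0.011 0.001] z [ 0.011 -1.    -0.   ] F [-0.3 -0.6 -3.9] op 0.0484 q [0.28 0.38 1.99 0.   0.77 0.27]
```

```bash
python3 -m pendant '{"xyz":[[1,0,0],[0.5,0,0],[0,0,0],[0,0,0]],"rotation":[[0,0,0],[0,0,0],[0,0,0],[0,0,0]]}'
python3 -m pendant '{"xyz":[[0,0,0],[0,0,0],[0,0,0],[0,0,0],[0,0,0],[0,0,0]],"rotation":[[0,0,0],[0,0,0],[0,0,0],[0,0,0],[0,0,0],[0,0,0]]}' 0.27
python3 -m pendant '{"xyz":[[-5,0,0],[-10,0,0],[-15,0,0],[-20,0,0],[-20,0,0],[-20,0,0],[-20,0,0],[-15,0,0],[0,0,0],[0,0,0]],"rotation":[[0,0,0],[0,0,0],[0,0,0],[0,0,0],[0,0,0],[0,0,0],[0,0,0],[0,0,0],[0,0,0],[0,0,0]]}'
python3 -c "
from h import *
st();snap('wrist','w14.png')"
```

```text
clock: 26.82
tool_pos: [0.4859, 0.1847, 0.1138]
orientation: [1.202, 1.214, -1.2]
force: [-1.3, -0.7, 4.7]
opening: 0.0487
clock: 27.32
tool_pos: [0.4857, 0.1846, 0.1131]
orientation: [1.202, 1.214, -1.2]
force: [0.9, 0.5, 0.3]
opening: 0.0625
clock: 28.15
tool_pos: [0.4863, 0.1848, 0.2398]
orientation: [1.204, 1.212, -1.197]
force: [0.3, -0.4, -0.1]
opening: 0.0627
t 28.15 tcp [0.4863 0.1848 0.2398] axes x [ 0.004  0.001 -1.   ] y [1.    0.011 0.004] z [ 0.011 -1.    -0.001] F [ 0.3 -0.4 -0.1] op 0.0627 q [0.28 0.18 1.94 0.   1.02 0.27]
```

View pics/w14.png

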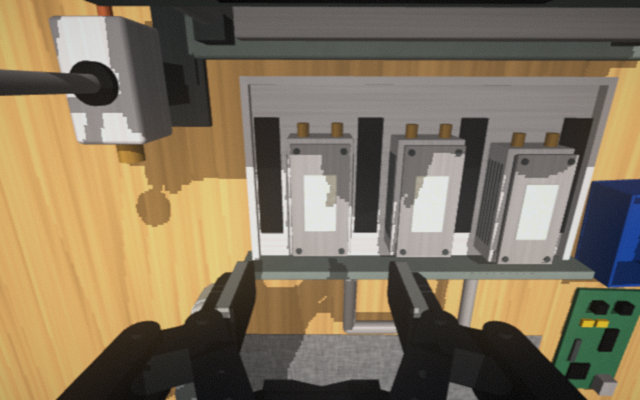

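```bash
python3 -m pendant '{"xyz":[[0,5,15],[0,10,25],[0,12,25],[0,12,25],[0,12,25],[0,12,20],[0,12,15],[0,9,10],[0,0,5],[0,0,0],[0,0,0]],"rotation":[[0,0,0],[0,0,-0.004],[0,0,0],[0,0,0],[0,0,0],[0,0,0],[0,0,0],[0,0,0],[0,0,0],[0,0,0],[0,0,0]]}' 1 60
python3 -c "
from h import *
st();goal([.57,.018,.030],.6,73);snap('wrist','w15.png')"
```

```text
clock: 29.12
tool_pos: [0.5704, 0.021, 0.237]
orientation: [1.199, 1.219, -1.205]
force: [0.9, 0.3, 0.1]
opening: 0.0002
t 29.12 tcp [0.5704 0.021  0.237 ] axes x [-0.006  0.001 -1.   ] y [ 1.     0.011 -0.006] z [ 0.011 -1.    -0.001] F [0.9 0.3 0.1] op 0.0002 q [-0.04  0.28  1.82  0.    1.05 -0.05]
turn [ 0.    -0.001  0.006] shift cur axes [134.    0.3   3.1] shift after turn [134.   -0.4   3. ] world [  -0.4   -3.  -134. ] t 29.12 open 0.0002
```

View pics/w15.png

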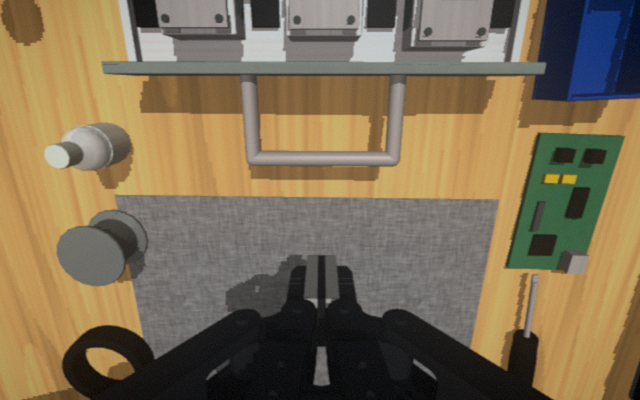

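```bash
python3 - <<'E'
from h import *
c=load('w15.png')
for p in [(324,152),(324,165),(250,158),(398,158)]: print(toworld(c,p,.044).round(4))
E
python3 -m pendant '{"xyz":[[15,0,2],[25,0,1],[25,0,0],[25,0,0],[20,0,0],[12,0,0],[10,0,0],[2,0,0],[0,0,0],[0,0,0]],"rotation":[[0,0,0.006],[0,0,0],[0,0,0],[0,0,0],[0,0,0],[0,0,0],[0,0,0],[0,0,0],[0,0,0],[0,0,0]]}'
```

```text
[0.571  0.0571 0.044 ]
[0.5711 0.0466 0.044 ]
[0.5121 0.0516 0.044 ]
[0.6298 0.053  0.044 ]
clock: 30.0
tool_pos: [0.5726, 0.0178, 0.105]
orientation: [1.203, 1.211, -1.197]
force: [0.0, -0.8, 0.4]
opening: 0.0001
```

```bash
python3 -m pendant '{"xyz":[[0,0,-6],[0,0,-8],[0,0,-5],[0,0,-5],[0,0,-6],[0,0,-8],[0,0,-10],[0,0,-10],[0,0,-10],[0,0,-10],[0,0,-10],[0,0,-10],[0,0,-10],[0,0,-10],[0,0,-10],[0,0,-10],[0,0,-8],[0,0,-6],[0,0,-4],[0,0,0]],"rotation":[[0,0,0],[0,0,0],[0,0,0],[0,0,0],[0,0,0],[0,0,0],[0,0,0],[0,0,0],[0,0,0],[0,0,0],[0,0,0],[0,0,0],[0,0,0],[0,0,0],[0,0,0],[0,0,0],[0,0,0],[0,0,0],[0,0,0],[0,0,0]]}'
python3 -c "
from h import *
st();snap('wrist','w16.png');snap('scene','s16.png');crop('s16.png',290,50,450,200,'s16c.png',5)"
```

```text
clock: 31.67
tool_pos: [0.5693, 0.1747, 0.1036]
orientation: [1.202, 1.214, -1.199]
force: [0.3, 0.9, -0.7]
opening: -0.0001
t 31.67 tcp [0.5693 0.1747 0.1036] axes x [ 0.001  0.001 -1.   ] y [1.    0.011 0.001] z [ 0.011 -1.    -0.001] F [ 0.3  0.9 -0.7] op -0.0001 q [0.22 0.51 1.82 0.   0.82 0.21]
```

View pics/s16c.png

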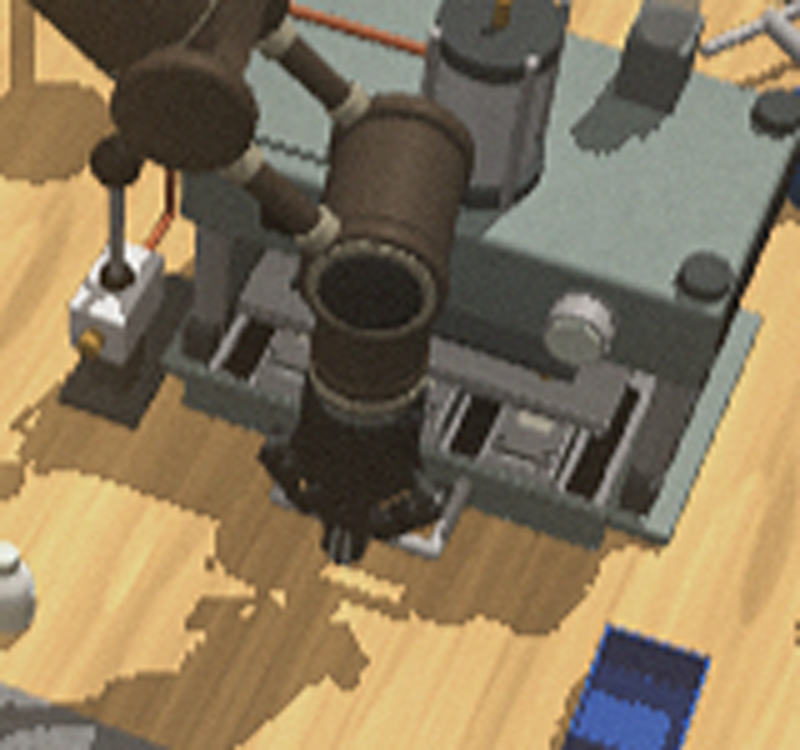

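View pics/w16.png

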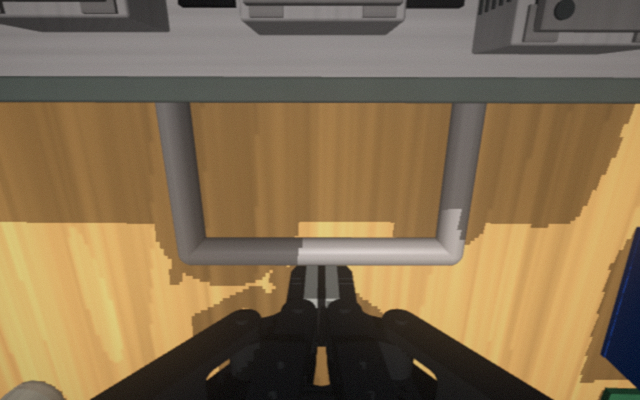

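```bash
python3 -m pendant '{"xyz":[[0,0,-3],[0,0,-4],[0,0,-4],[0,0,-4],[0,0,-4],[0,0,-4],[0,0,-3],[0,0,-2],[0,0,-1],[0,0,0],[0,0,0]],"rotation":[[0,0,0],[0,0,0],[0,0,0],[0,0,0],[0,0,0],[0,0,0],[0,0,0],[0,0,0],[0,0,0],[0,0,0],[0,0,0]]}'
```

```text
clock: 32.68
tool_pos: [0.5694, 0.1875, 0.1036]
orientation: [1.172, 1.201, -1.21]
force: [1.5, -49.4, 10.1]
opening: 0.0003
```

```bash
python3 -m pendant '{"xyz":[[0,0,6],[0,0,6],[0,0,3],[0,0,0],[0,0,0]],"rotation":[[0,0,0],[0,0,0],[0,0,0],[0,0,0],[0,0,0]]}'
python3 -c "
from h import *
st();snap('wrist','w17.png');snap('scene','s17.png');crop('s17.png',290,50,450,200,'s17c.png',5)"
```

```text
clock: 33.1
tool_pos: [0.5694, 0.1853, 0.1036]
orientation: [1.198, 1.211, -1.201]
force: [-0.8, -11.4, 1.1]
opening: -0.0
t 33.1 tcp [0.5694 0.1853 0.1036] axes x [ 0.001 -0.004 -1.   ] y [1.    0.012 0.001] z [ 0.012 -1.     0.004] F [ -0.8 -11.4   1.1] op -0.0 q [ 0.24  0.51  1.81 -0.01  0.82  0.24]
```

View pics/s17c.png

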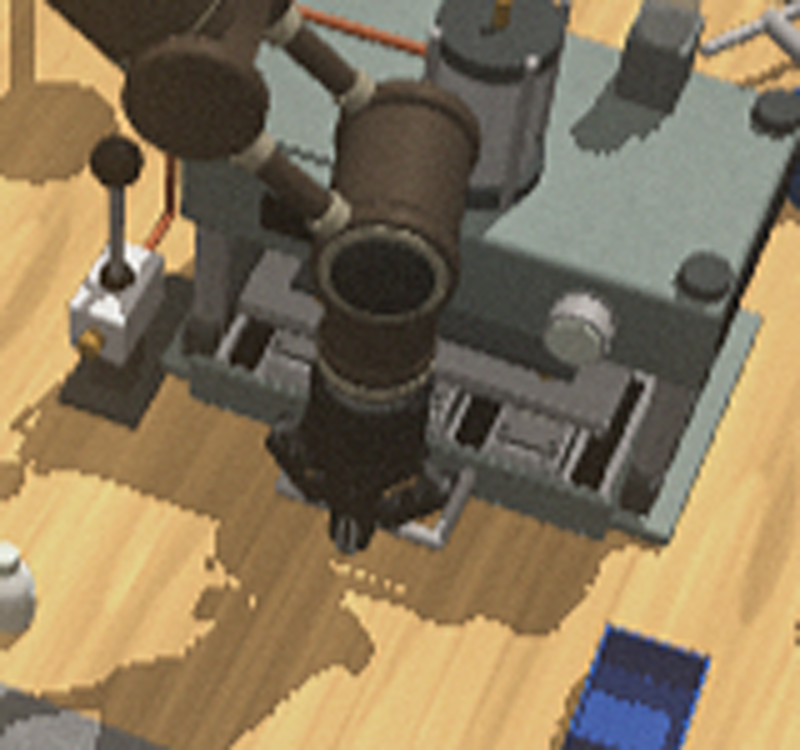

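View pics/w17.png

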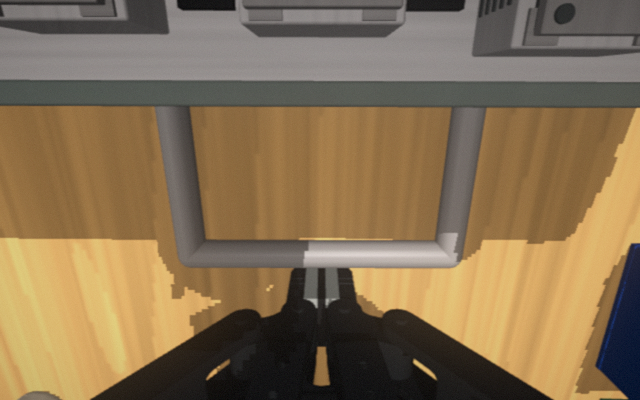

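Run:
```python
from h import *
for f,v0,v1,pv in [('w15.png',152,165,74),('w16.png',238,265,102),('w17.png',240,268,106)]:
    c=load(f)
    print(f,'bar',((toworld(c,(325,v0),.044)+toworld(c,(325,v1),.044))/2).round(4),'panel top outer',toworld(c,(325,pv),.06).round(4))
crop('w17.png',160,0,480,60,'w17c.png',2.5)
```

```text
w15.png bar [0.5718 0.0519 0.044 ] panel top outer [0.5709 0.1142 0.06  ]
w16.png bar [0.5707 0.1923 0.044 ] panel top outer [0.5696 0.2552 0.06  ]
w17.png bar [0.5708 0.2015 0.044 ] panel top outer [0.5696 0.2643 0.06  ]
```

View pics/w17c.png

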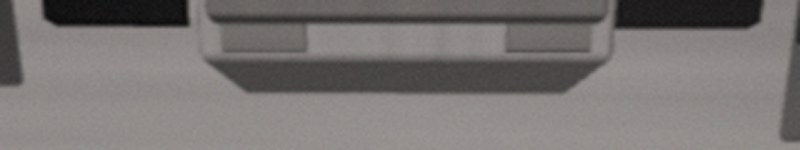

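Run:
```python
from h import *
s=get_state(); print(s['force'],s['wrist_torque'],s['joint_torque'].round(2))
crop('s17.png',310,100,430,165,'s17d.png',6.6)
```

```text
[ -0.72832153 -10.7759235    1.42645385] [-1.84891004  0.09093002  0.01471466] [  6.37 -43.55 -22.6    2.42  -0.92  -0.  ]
```

View pics/s17d.png

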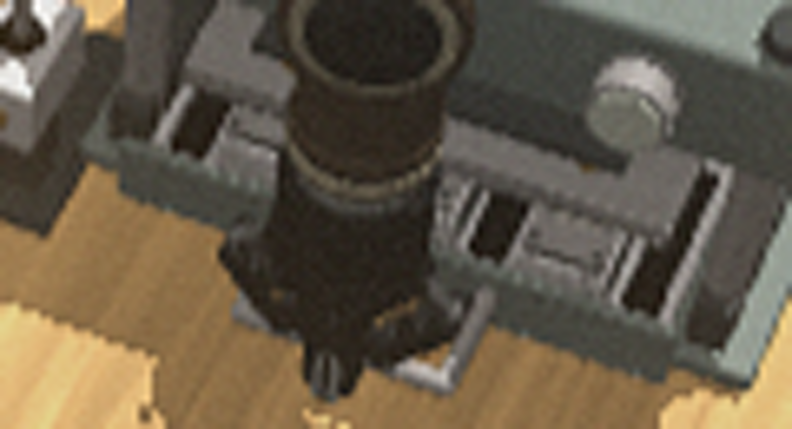

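```bash
python3 -m pendant '{"xyz":[[0,0,8],[0,0,12],[0,0,15],[0,0,15],[-10,0,15],[-25,0,20],[-25,0,25],[-25,0,25],[-25,0,25],[-20,-10,15],[-10,-10,5],[0,0,0],[0,0,0]],"rotation":[[0,0,0],[0,0,0],[0,0,0],[0,0,0],[0,0,0],[0,0,0],[0,0,0],[0,0,0],[0,0,0],[0,0,0],[0,0,0],[0,0,0],[0,0,0]]}'
python3 -c "
from h import *
st();snap('wrist','w18.png');snap('scene','s18.png');snap('top','t18.png');crop('s18.png',300,80,440,190,'s18c.png',5.7);crop('t18.png',180,110,300,260,'t18c.png',4)"
```

```text
clock: 34.28
tool_pos: [0.5519, 0.0074, 0.2447]
orientation: [1.205, 1.21, -1.197]
force: [-0.1, -0.3, 0.5]
opening: -0.0001
t 34.28 tcp [0.5519 0.0074 0.2447] axes x [ 0.006  0.001 -1.   ] y [1.    0.01  0.006] z [ 0.01  -1.    -0.001] F [-0.1 -0.3  0.5] op -0.0001 q [-0.07  0.23  1.86  0.    1.04 -0.08]
```

View pics/s18c.png

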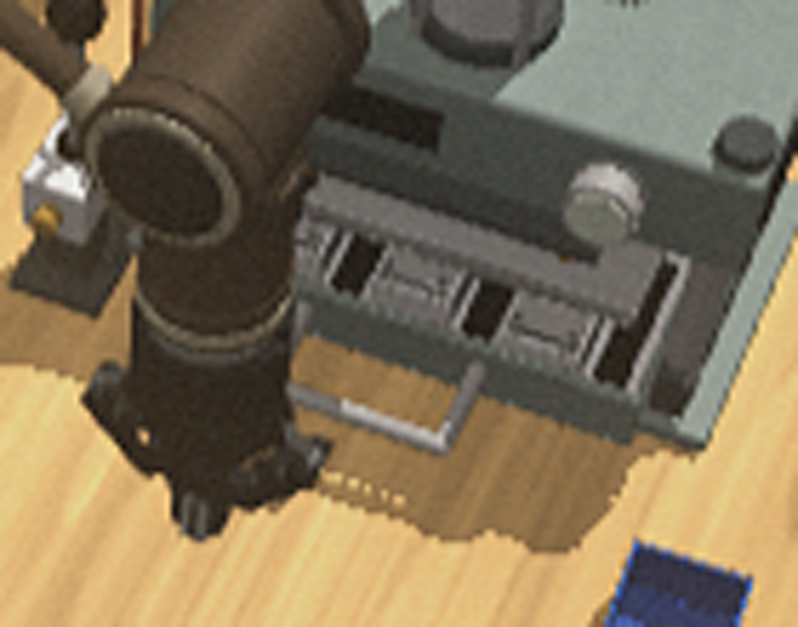

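View pics/t18c.png

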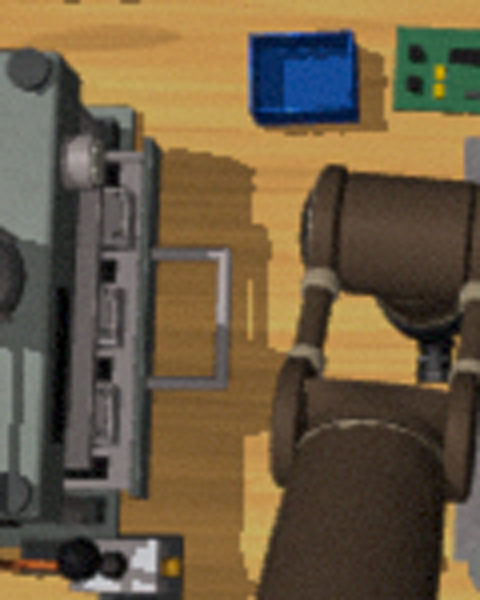

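View pics/w18.png

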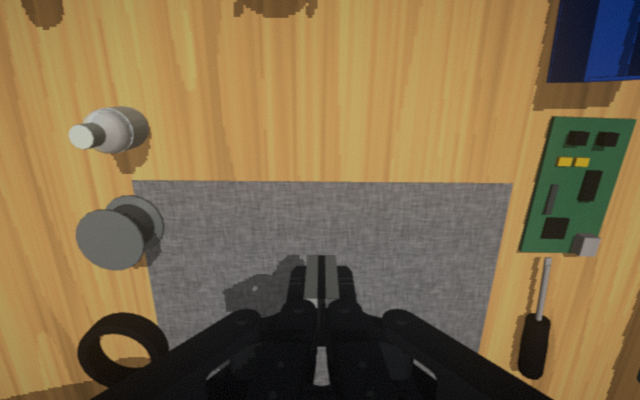

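Run:
```python
from h import *
c=load('t18.png'); P=lambda u,v:(180+(u+.5)/4-.5,110+(v+.5)/4-.5)
for n,p,zs in [('padfront',(102,330),(.083,.1,.11)),('panel out top',(150,320),(.06,)),('base front corner far',(136,108),(.01,.02)),('base front near',(118,525),(.01,.02)),('bar',(222,320),(.05,)),('wall back?',(100,420),(.069,))]:
    for z in zs: print(n,z,toworld(c,P(*p),z).round(4))
w=load('w6.png')
for z in (.08,.1,.12): print('w6 head/base edges',toworld(w,(200,46),z-.07).round(4),toworld(w,(200,20),z).round(4))
crop('w14.png',90,0,640,100,'w14c.png',1.45)
```

```text
padfront 0.083 [0.552  0.2933 0.083 ]
padfront 0.1 [0.5494 0.2892 0.1   ]
padfront 0.11 [0.5478 0.2867 0.11  ]
panel out top 0.06 [0.5646 0.2593 0.06  ]
base front corner far 0.01 [0.7595 0.2913 0.01  ]
base front corner far 0.02 [0.7568 0.289  0.02  ]
base front near 0.01 [0.396  0.2893 0.01  ]
base front near 0.02 [0.3955 0.287  0.02  ]
bar 0.05 [0.5673 0.201  0.05  ]
wall back? 0.069 [0.479  0.2947 0.069 ]
w6 head/base edges [0.5599 0.2927 0.01  ] [0.584  0.2991 0.08  ]
w6 head/base edges [0.5664 0.2907 0.03  ] [0.5904 0.2959 0.1   ]
w6 head/base edges [0.5729 0.2887 0.05  ] [0.5968 0.2926 0.12  ]
```

View pics/w14c.png

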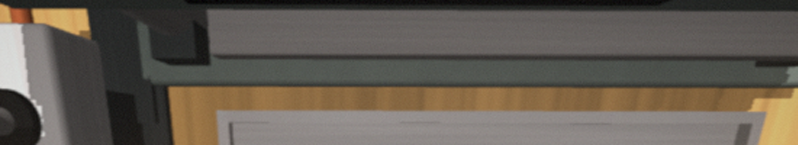

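Run:
```python
from h import *
c=load('top0.png'); s=load('scene0.png')
P=lambda u,v:(110+(u+.5)/4.5-.5,100+(v+.5)/4.5-.5);S=lambda u,v:(290+(u+.5)/4.5-.5,30+(v+.5)/4.5-.5)
def M(c): return K(c)@np.hstack([R.from_rotvec(c['rvec']).as_matrix(),np.array(c['tvec'])[:,None]])
def tri(a,b):
    X=cv2.triangulatePoints(M(c),M(s),np.array(P(*a)).reshape(2,1),np.array(S(*b)).reshape(2,1)); return (X[:3]/X[3]).ravel().round(4)
print('pipe corner',tri((228,670),(157,65)),'knob',tri((404,674),(104,236)),'pipe at cyl',tri((242,395),(385,135)))
goal([.361,.215,.30],.6,73)
```

```text
pipe corner [0.3571 0.3593 0.296 ] knob [0.3591 0.2692 0.2146] pipe at cyl [0.5289 0.359  0.2995]
turn [ 0.001 -0.001 -0.001] shift cur axes [-130.4 -187.5 -209.3] shift after turn [-130.4 -188.  -208.9] world [-190.2  206.9  130.4] t 34.43 open -0.0003
```

```bash
python3 -m pendant '{"xyz":[[-15,0,0],[-25,-5,-5],[-25,-12,-12],[-25,-18,-20],[-20,-22,-25],[-10,-25,-27],[-5,-25,-27],[-5,-25,-27],[0,-22,-25],[0,-18,-20],[0,-11,-14],[0,-5,-7],[0,0,0],[0,0,0]],"rotation":[[0,0,0],[0,0,0],[0,0,0],[0,0,0],[0,0,0],[0,0,0],[0,0,0],[0,0,0],[0,0,0],[0,0,0],[0,0,0],[0,0,0],[0,0,0],[0,0,0]]}'
python3 -c "
from h import *
st();goal([.3595,.222,.197],.6,73);snap('wrist','w19.png');snap('scene','s19.png');crop('s19.png',270,30,400,160,'s19c.png',5)"
```

```text
clock: 35.6
tool_pos: [0.3609, 0.2145, 0.3728]
orientation: [1.2, 1.213, -1.198]
force: [-0.3, -0.7, 0.4]
opening: 0.0001
t 35.6 tcp [0.3609 0.2145 0.3728] axes x [ 0.003 -0.001 -1.   ] y [1.    0.013 0.003] z [ 0.013 -1.     0.001] F [-0.3 -0.7  0.4] op 0.0001 q [ 0.43 -0.17  2.   -0.    1.31  0.42]
turn [ 0.002  0.001 -0.003] shift cur axes [102.8  -1.6  -7.6] shift after turn [102.8  -1.3  -7.6] world [  -1.4    7.5 -102.8] t 35.6 open 0.0001
```

View pics/w19.png

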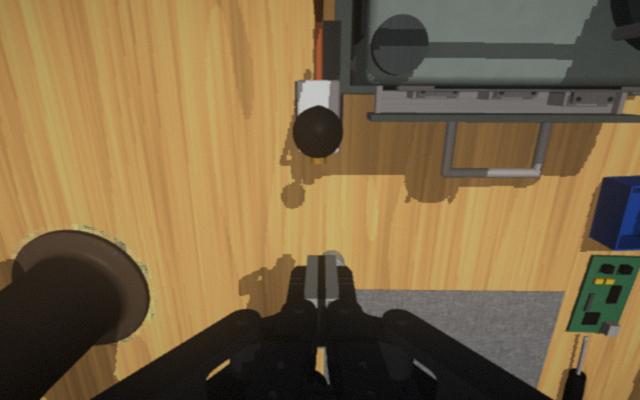

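View pics/s19c.png

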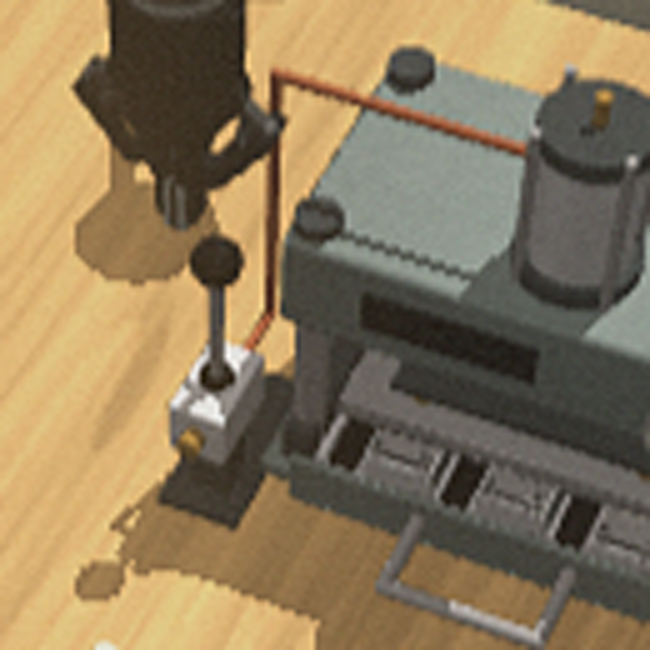

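```bash
python3 -c "
from h import *
print(toworld(load('w19.png'),(318,131),.215))"
python3 -m pendant '{"xyz":[[10,-1,-3],[20,0,-4],[25,0,0],[22,0,0],[15,0,0],[10,0,0],[0,0,0],[0,0,0]],"rotation":[[0,0,0],[0,0,0],[0,0,0],[0,0,0],[0,0,0],[0,0,0],[0,0,0],[0,0,0]]}'
python3 -c "
from h import *
st();snap('wrist','w20.png')"
```

```text
[0.35829054 0.27105299 0.215     ]
clock: 36.37
tool_pos: [0.3601, 0.2208, 0.2709]
orientation: [1.203, 1.212, -1.2]
force: [-0.3, -0.2, 1.1]
opening: -0.0001
t 36.37 tcp [0.3601 0.2208 0.2709] axes x [ 0.002 -0.    -1.   ] y [1.    0.01  0.002] z [ 0.01 -1.    0.  ] F [-0.3 -0.2  1.1] op -0.0001 q [ 0.45 -0.06  2.12 -0.    1.08  0.44]
```

View pics/w20.png

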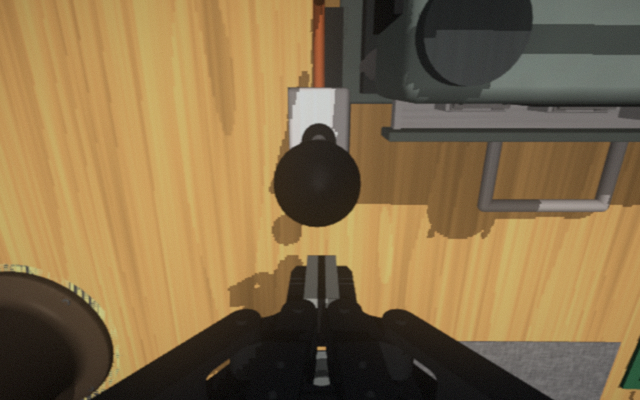

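Knob (318,182) is straight ahead of the shut fingers. Push it over.

```bash
python3 -m pendant '{"xyz":[[0,0,-8],[0,0,-8],[0,0,-5],[0,0,-5],[0,0,-6],[0,0,-6],[0,0,-6],[0,0,-6],[1,0,-6],[1,0,-5],[0,0,0]],"rotation":[[0,0,0],[0,0,0],[0,0,0],[0,0,0],[0,0,0],[0,0,0],[0,0,0],[0,0,0],[0,0,0],[0,0,0],[0,0,0]]}'
python3 -m pendant '{"xyz":[[0,0,-4],[0,0,-4],[0,0,-3],[0,0,0]],"rotation":[[0,0,0],[0,0,0],[0,0,0],[0,0,0]]}'
```

```text
clock: 37.33
tool_pos: [0.3594, 0.2817, 0.2694]
orientation: [1.198, 1.21, -1.2]
force: [1.2, -6.9, 4.7]
opening: -0.0001
clock: 37.67
tool_pos: [0.3592, 0.2897, 0.2678]
orientation: [1.192, 1.206, -1.203]
force: [3.6, -13.3, -0.8]
opening: 0.0
```

```bash
python3 -m pendant '{"xyz":[[0,0,-2],[0,0,-2],[0,0,0],[0,0,0]],"rotation":[[0,0,0],[0,0,0],[0,0,0],[0,0,0]]}'
python3 -c "
from h import *
st();snap('wrist','w21.png');snap('scene','s21.png');crop('s21.png',270,30,400,160,'s21c.png',5)"
```

```text
clock: 38.0
tool_pos: [0.3592, 0.2923, 0.2672]
orientation: [1.189, 1.204, -1.204]
force: [5.1, -14.7, -2.6]
opening: 0.0001
t 38.0 tcp [0.3592 0.2923 0.2672] axes x [ 0.002 -0.014 -1.   ] y [1.    0.014 0.002] z [ 0.014 -1.     0.014] F [  5.1 -14.7  -2.6] op 0.0001 q [ 0.6   0.04  2.03 -0.01  1.08  0.59]
```

View pics/w21.png

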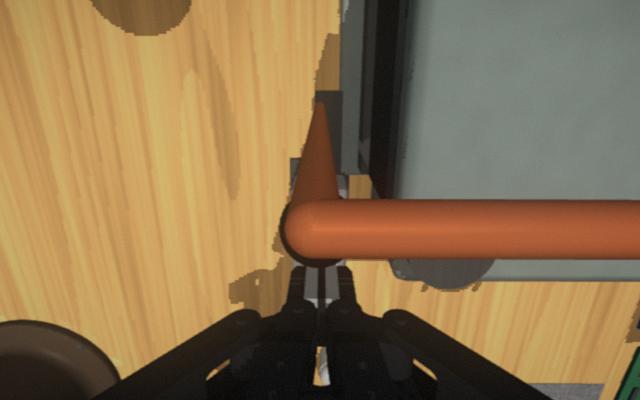

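View pics/s21c.png

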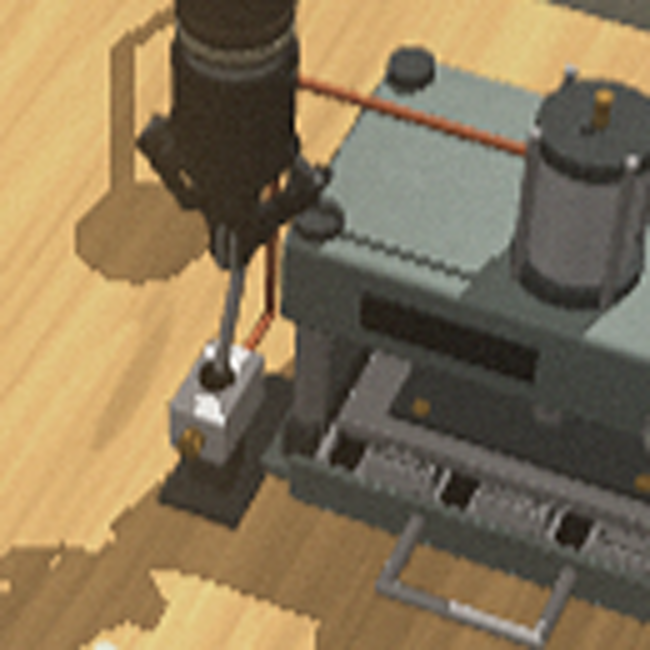

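```bash
python3 -m pendant '{"xyz":[[0,0,-2],[0,0,-2],[0,0,0],[0,0,0]],"rotation":[[0,0,0],[0,0,0],[0,0,0],[0,0,0]]}'
```

```text
clock: 38.43
tool_pos: [0.3592, 0.294, 0.2669]
orientation: [1.183, 1.2, -1.207]
force: [6.5, -22.4, 0.1]
opening: -0.0
```

```bash
python3 -m pendant '{"xyz":[[0,0,0],[0,0,0],[0,0,0],[0,0,0],[0,0,0],[0,0,0],[0,0,0],[0,0,0],[0,0,0],[0,0,0],[0,0,0],[0,0,0],[0,0,0],[0,0,0],[0,0,0],[0,0,0],[0,0,0],[0,0,0],[0,0,0],[0,0,0]],"rotation":[[0,0,0],[0,0,0],[0,0,0],[0,0,0],[0,0,0],[0,0,0],[0,0,0],[0,0,0],[0,0,0],[0,0,0],[0,0,0],[0,0,0],[0,0,0],[0,0,0],[0,0,0],[0,0,0],[0,0,0],[0,0,0],[0,0,0],[0,0,0]]}'
python3 -m pendant '{"xyz":[[0,0,0],[0,0,0],[0,0,0],[0,0,0],[0,0,0],[0,0,0],[0,0,0],[0,0,0],[0,0,0],[0,0,0],[0,0,0],[0,0,0],[0,0,0],[0,0,0],[0,0,0],[0,0,0]],"rotation":[[0,0,0],[0,0,0],[0,0,0],[0,0,0],[0,0,0],[0,0,0],[0,0,0],[0,0,0],[0,0,0],[0,0,0],[0,0,0],[0,0,0],[0,0,0],[0,0,0],[0,0,0],[0,0,0]]}'
python3 -c "
from h import *
st();snap('scene','s22.png');crop('s22.png',300,70,440,190,'s22c.png',5.5)"
```

```text
clock: 40.1
tool_pos: [0.3592, 0.294, 0.2669]
orientation: [1.184, 1.2, -1.207]
force: [7.0, -22.5, 0.1]
opening: 0.0002
clock: 41.43
tool_pos: [0.3592, 0.294, 0.2669]
orientation: [1.184, 1.2, -1.207]
force: [5.7, -22.8, 0.2]
opening: -0.0001
t 41.43 tcp [0.3592 0.294  0.2669] axes x [ 0.002 -0.02  -1.   ] y [1.    0.015 0.001] z [ 0.015 -1.     0.02 ] F [  5.7 -22.8   0.2] op -0.0001 q [ 0.6   0.04  2.03 -0.02  1.08  0.6 ]
```

View pics/s22c.png

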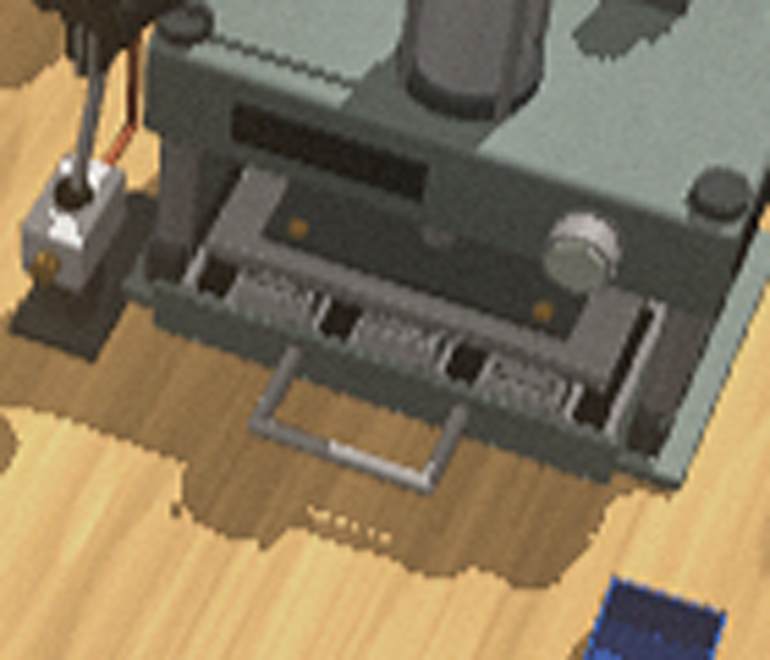

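```bash
python3 -m pendant '{"xyz":[[0,0,6],[0,0,8],[0,0,10],[0,0,10],[0,0,10],[0,0,12],[0,0,15],[0,0,15],[0,0,15],[0,0,5],[0,0,0],[0,0,0],[0,0,0],[0,0,0],[0,0,0],[0,0,0]],"rotation":[[0,0,0],[0,0,0],[0,0,0],[0,0,0],[0,0,0],[0,0,0],[0,0,0],[0,0,0],[0,0,0],[0,0,0],[0,0,0],[0,0,0],[0,0,0],[0,0,0],[0,0,0],[0,0,0]]}'
python3 -c "
from h import *
st();snap('scene','s23.png');crop('s23.png',300,70,440,190,'s23c.png',5.5);goal([.5705,.2305,.25],.6,73)"
```

```text
clock: 42.82
tool_pos: [0.3603, 0.1957, 0.2693]
orientation: [1.202, 1.213, -1.198]
force: [0.5, 0.1, 0.0]
opening: -0.0003
t 42.82 tcp [0.3603 0.1957 0.2693] axes x [ 0.003  0.    -1.   ] y [1.    0.012 0.003] z [ 0.012 -1.    -0.   ] F [0.5 0.1 0. ] op -0.0003 q [ 0.39 -0.08  2.15 -0.    1.08  0.38]
turn [ 0.001 -0.    -0.003] shift cur axes [-53.1 210.8 -32.5] shift after turn [-53.7 210.6 -32.7] world [210.3  34.9  53.7] t 42.87 open 0.0001
```

View pics/s23c.png

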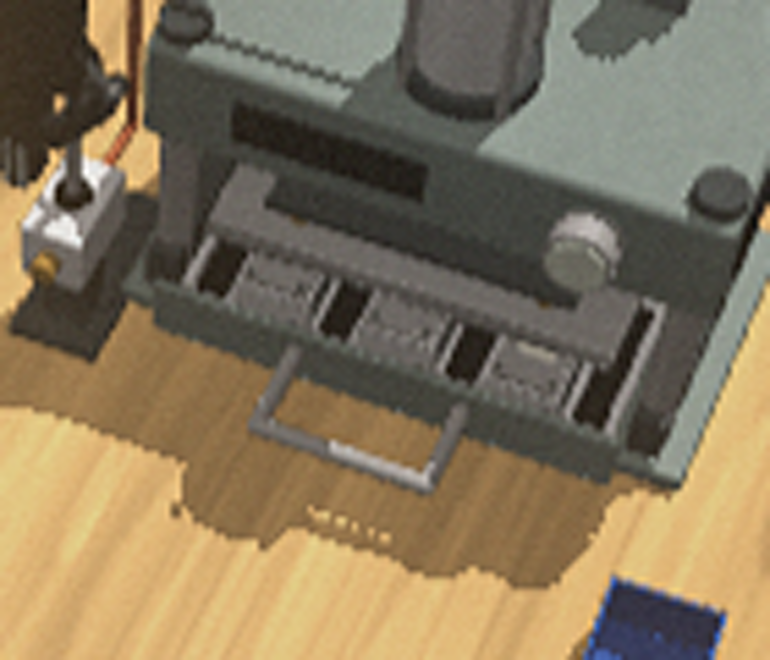

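```bash
python3 -m pendant '{"xyz":[[-15,0,5],[-20,0,0],[-19,5,0],[0,15,-2],[0,25,-4],[0,25,-5],[0,25,-5],[0,25,-5],[0,25,-5],[0,25,-5],[0,20,-4],[0,14,-2],[0,6,0],[0,0,0],[0,0,0]],"rotation":[[0,0,0],[0,0,0],[0,0,0],[0,0,0],[0,0,0],[0,0,0],[0,0,0],[0,0,0],[0,0,0],[0,0,0],[0,0,0],[0,0,0],[0,0,0],[0,0,0],[0,0,0]]}'
python3 -m pendant '{"xyz":[[0,0,0],[0,0,0],[0,0,0],[0,0,0],[0,0,0],[0,0,0],[0,0,0],[0,0,0],[0,0,0],[0,0,0],[0,0,0],[0,0,0],[0,0,0],[0,0,0],[0,0,0]],"rotation":[[-0.12,0,0],[-0.12,0,0],[-0.12,0,0],[-0.12,0,0],[-0.12,0,0],[-0.12,0,0],[-0.12,0,0],[-0.12,0,0],[-0.12,0,0],[-0.12,0,0],[-0.12,0,0],[-0.12,0,0],[-0.12,0,0],[0,0,0],[0,0,0]]}'
python3 -c "
from h import *
st();goal([.570,.2325,.03],90.6,73);snap('wrist','w24.png');snap('scene','s24.png')"
```

```text
clock: 44.12
tool_pos: [0.5692, 0.2294, 0.3235]
orientation: [1.202, 1.213, -1.2]
force: [0.5, -0.0, -0.6]
opening: 0.0003
clock: 45.37
tool_pos: [0.5688, 0.2294, 0.3241]
orientation: [0.002, 1.568, -0.002]
force: [-0.8, -0.4, 0.3]
opening: 0.0
t 45.37 tcp [0.5688 0.2294 0.3241] axes x [ 0.003  0.    -1.   ] y [0.003 1.    0.   ] z [ 1.    -0.003  0.003] F [-0.8 -0.4  0.3] op 0.0 q [ 0.31  0.27  1.64 -0.    1.23 -1.26]
turn [-0.013  0.003 -0.   ] shift cur axes [221.1   3.    0.6] shift after turn [221.1   3.1   1.2] world [   1.2    3.1 -221.1] t 45.37 open 0.0
```

View pics/w24.png

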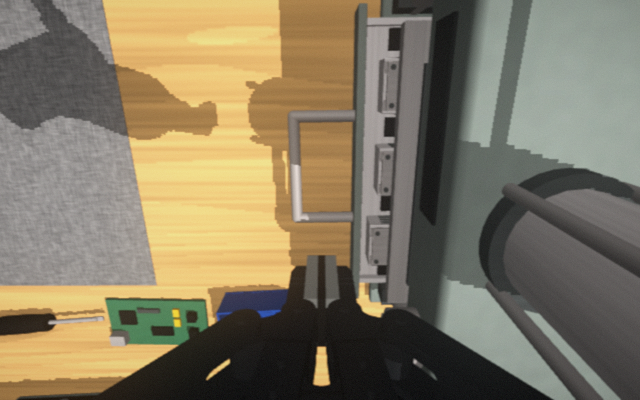

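View pics/s24.png

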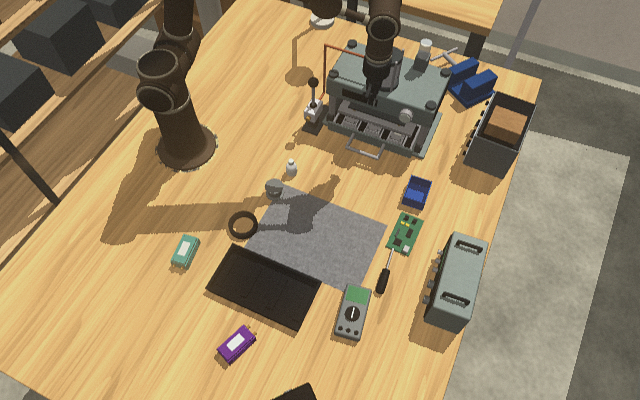

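```bash
python3 - <<'E'
from h import *
c=load('w24.png')
for p,z in [((295,170),.044),((301,190),.05),((355,170),.06),((289,170),.044)]: print(toworld(c,p,z).round(4))
E
python3 -m pendant '{"xyz":[[15,1,0],[25,1,1],[25,0,0],[25,0,0],[20,0,0],[10,0,0],[0,0,0],[0,0,0]],"rotation":[[-0.01,0,0],[0,0,0],[0,0,0],[0,0,0],[0,0,0],[0,0,0],[0,0,0],[0,0,0]]}'
python3 -c "
from h import *
st();goal([.570,.2325,.03],90.6,73);snap('wrist','w25.png')"
```

```text
[0.5694 0.2021 0.044 ]
[0.59   0.2084 0.05  ]
[0.5657 0.2647 0.06  ]
[0.5694 0.1957 0.044 ]
clock: 46.13
tool_pos: [0.5711, 0.2315, 0.204]
orientation: [-0.007, 1.568, 0.008]
force: [0.1, 0.6, -0.4]
opening: 0.0001
t 46.13 tcp [0.5711 0.2315 0.204 ] axes x [ 0.002  0.    -1.   ] y [-0.01  1.    0.  ] z [1.    0.01  0.002] F [ 0.1  0.6 -0.4] op 0.0001 q [ 0.31  0.4   1.73 -0.    1.01 -1.27]
turn [-0.001  0.002 -0.   ] shift cur axes [101.    1.   -1.3] shift after turn [101.   1.  -1.] world [  -1.1    1.  -101. ] t 46.13 open 0.0001
```

View pics/w25.png

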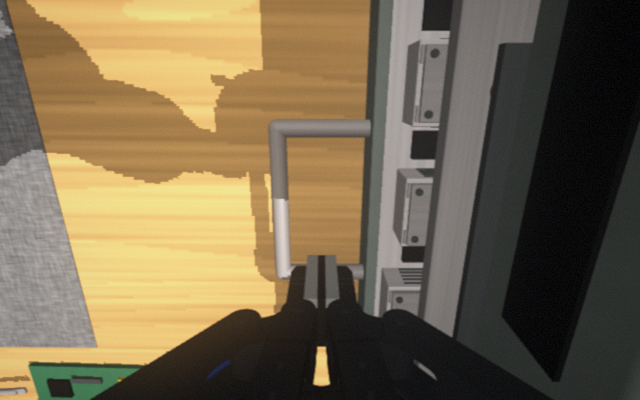

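```bash
python3 -m pendant '{"xyz":[[12,-2,-1],[20,-2,0],[20,0,0],[15,0,0],[12,0,0],[8,0,0],[6,0,0],[0,0,0]],"rotation":[[0,0,0],[0,0,0],[0,0,0],[0,0,0],[0,0,0],[0,0,0],[0,0,0],[0,0,0]]}'
python3 -c "
from h import *
st()"
```

```text
clock: 46.85
tool_pos: [0.5701, 0.2274, 0.1101]
orientation: [-0.008, 1.569, 0.008]
force: [0.3, -1.0, 0.6]
opening: -0.0005
t 46.85 tcp [0.5701 0.2274 0.1101] axes x [ 0.002 -0.    -1.   ] y [-0.01  1.   -0.  ] z [1.    0.01  0.002] F [ 0.3 -1.   0.6] op -0.0005 q [ 0.31  0.53  1.77 -0.    0.84 -1.27]
```

```bash
python3 -m pendant '{"xyz":[[3,-2,0],[0,-3,0],[0,-4,0],[0,-6,0],[0,-8,0],[0,-10,0],[0,-10,0],[0,-10,0],[0,-10,0],[0,-10,0],[0,-10,0],[0,-10,0],[0,-10,0],[0,-10,0],[0,-10,0],[0,-10,0],[0,-8,0],[0,-6,0],[0,-3,0],[0,0,0]],"rotation":[[0,0,0],[0,0,0],[0,0,0],[0,0,0],[0,0,0],[0,0,0],[0,0,0],[0,0,0],[0,0,0],[0,0,0],[0,0,0],[0,0,0],[0,0,0],[0,0,0],[0,0,0],[0,0,0],[0,0,0],[0,0,0],[0,0,0],[0,0,0]]}'
python3 -m pendant '{"xyz":[[0,-2,0],[0,-2,0],[0,-2,0],[0,0,0]],"rotation":[[0,0,0],[0,0,0],[0,0,0],[0,0,0]]}'
```

```text
clock: 48.52
tool_pos: [0.571, 0.0765, 0.1071]
orientation: [-0.008, 1.57, 0.007]
force: [1.4, 0.3, -0.6]
opening: -0.0001
clock: 48.85
tool_pos: [0.5713, 0.0714, 0.1074]
orientation: [-0.009, 1.57, 0.008]
force: [-0.5, 0.7, 0.1]
opening: -0.0003
```

```bash
python3 -m pendant '{"xyz":[[0,-2,0],[0,-2,0],[0,-2,0],[0,-2,0],[0,-2,0],[0,0,0]],"rotation":[[0,0,0],[0,0,0],[0,0,0],[0,0,0],[0,0,0],[0,0,0]]}'
python3 -c "
from h import *
st();snap('wrist','w26.png')"
```

```text
clock: 49.35
tool_pos: [0.5723, 0.0609, 0.108]
orientation: [-0.008, 1.567, 0.008]
force: [-0.0, 0.5, 0.0]
opening: 0.0001
t 49.35 tcp [0.5723 0.0609 0.108 ] axes x [ 0.003 -0.    -1.   ] y [-0.01  1.   -0.  ] z [1.    0.01  0.003] F [-0.   0.5  0. ] op 0.0001 q [ 0.03  0.47  1.86 -0.    0.8  -1.55]
```

View pics/w26.png

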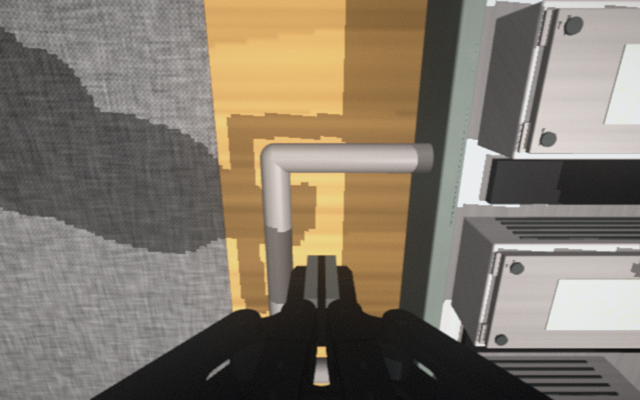

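```bash
python3 - <<'E'
from h import *
c=load('w26.png')
for u in (263,277,291): print(toworld(c,(u,205),.044).round(4))
E
python3 -m pendant '{"xyz":[[0,-2,0],[0,-2,0],[0,-2,0],[0,-2,0],[0,0,0]],"rotation":[[0,0,0],[0,0,0],[0,0,0],[0,0,0],[0,0,0]]}'
```

```text
[0.5356 0.0362 0.044 ]
[0.5355 0.0422 0.044 ]
[0.5355 0.0482 0.044 ]
clock: 49.82
tool_pos: [0.5725, 0.053, 0.1081]
orientation: [-0.008, 1.567, 0.008]
force: [-0.4, 0.2, 0.4]
opening: 0.0003
```

```bash
python3 -m pendant '{"xyz":[[0,-2,0],[0,-2,0],[0,-2,0],[0,-2,0],[0,0,0]],"rotation":[[0,0,0],[0,0,0],[0,0,0],[0,0,0],[0,0,0]]}'
python3 -c "
from h import *
st();c=snap('wrist','w27.png')"
```

```text
clock: 50.23
tool_pos: [0.5726, 0.0494, 0.1082]
orientation: [0.001, 1.567, 0.011]
force: [1.3, 16.5, 1.2]
opening: -0.0002
t 50.23 tcp [0.5726 0.0494 0.1082] axes x [ 0.004  0.008 -1.   ] y [-0.006  1.     0.008] z [1.    0.006 0.004] F [ 1.3 16.5  1.2] op -0.0002 q [ 0.01  0.47  1.87  0.01  0.8  -1.58]
```

View pics/w27.png

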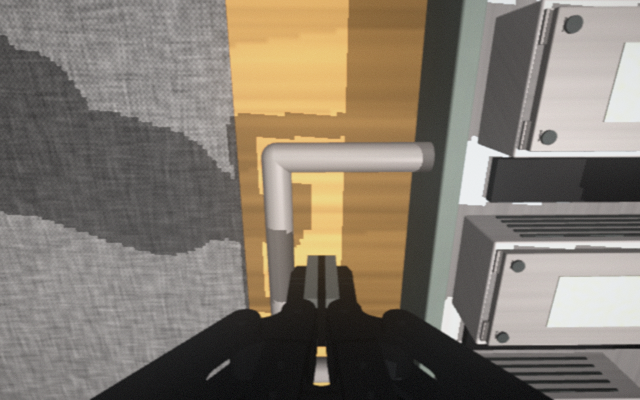

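```bash
python3 -m pendant '{"xyz":[[0,4,0],[0,8,0],[-5,4,0],[-15,0,0],[-25,0,0],[-25,0,0],[-25,0,0],[-25,0,0],[-20,0,0],[-10,0,0],[0,0,0]],"rotation":[[0,0,0],[0,0,0],[0,0,0],[0,0,0],[0,0,0],[0,0,0],[0,0,0],[0,0,0],[0,0,0],[0,0,0],[0,0,0]]}'
python3 -m pendant '{"xyz":[[0,0,0],[0,0,0],[0,0,0],[0,0,0],[0,0,0],[0,0,0],[0,0,0],[0,0,0],[0,0,0],[0,0,0],[0,0,0],[0,0,0],[0,0,0],[0,0,0],[0,0,0]],"rotation":[[0.12,0,0],[0.12,0,0],[0.12,0,0],[0.12,0,0],[0.12,0,0],[0.12,0,0],[0.12,0,0],[0.12,0,0],[0.12,0,0],[0.12,0,0],[0.12,0,0],[0.12,0,0],[0.12,0,0],[0,0,0],[0,0,0]]}' 0
python3 -c "
from h import *
st();goal([.570,.12,.2],.6);snap('wrist','w28.png');snap('top','t28.png');crop('t28.png',200,110,440,280,'t28c.png',3.3)"
```

```text
clock: 51.2
tool_pos: [0.5733, 0.0612, 0.2612]
orientation: [-0.008, 1.562, 0.008]
force: [-0.2, 0.3, -0.3]
opening: 0.0001
clock: 52.45
tool_pos: [0.5708, 0.0613, 0.2563]
orientation: [1.191, 1.22, -1.192]
force: [-0.0, 0.7, 0.3]
opening: 0.0858
t 52.45 tcp [0.5708 0.0613 0.2563] axes x [ 0. -0. -1.] y [1.    0.024 0.   ] z [ 0.024 -1.     0.   ] F [-0.   0.7  0.3] op 0.0858 q [ 0.03  0.26  1.8  -0.    1.08  0.01]
turn [ 0.014  0.    -0.   ] shift cur axes [  2.3   0.6 -58.7] shift after turn [  2.3  -0.2 -58.7] world [-0.8 58.7 -2.3] t 52.45 open 0.0858
```

View pics/w28.png

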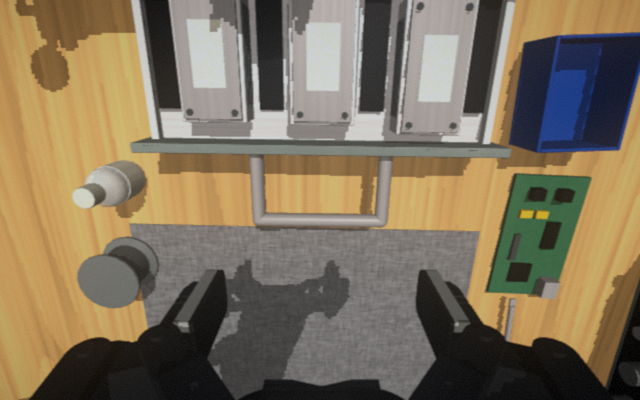

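View pics/t28c.png

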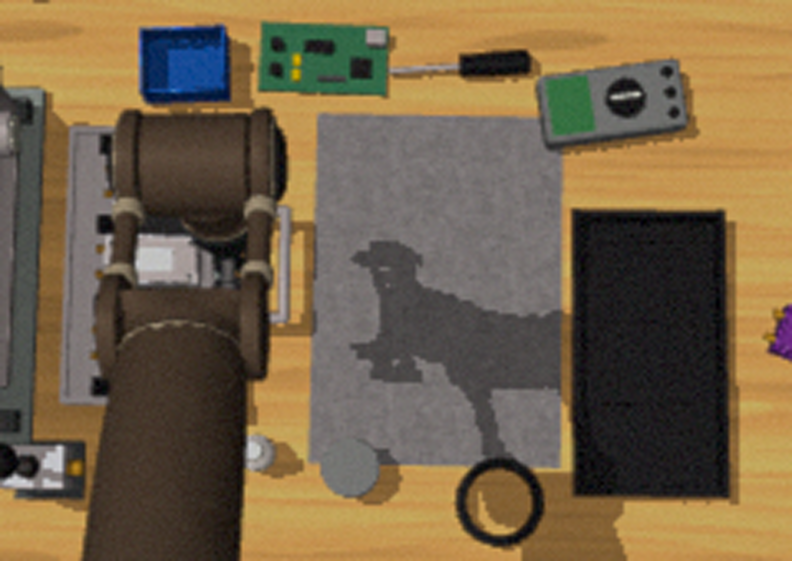

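```bash
python3 -m pendant '{"xyz":[[0,0,-15],[0,0,-20],[0,0,-20],[0,0,-15],[0,0,0],[0,0,0]],"rotation":[[0.014,0,0],[0,0,0],[0,0,0],[0,0,0],[0,0,0],[0,0,0]]}' 0.22
python3 -c "
from h import *
st();snap('wrist','w29.png')"
```

```text
clock: 53.05
tool_pos: [0.5707, 0.132, 0.2577]
orientation: [1.203, 1.212, -1.2]
force: [-0.3, -0.6, -0.3]
opening: 0.0667
t 53.05 tcp [0.5707 0.132  0.2577] axes x [ 0.003 -0.    -1.   ] y [1.    0.01  0.003] z [ 0.01 -1.    0.  ] F [-0.3 -0.6 -0.3] op 0.0667 q [ 0.15  0.28  1.77 -0.    1.09  0.14]
```

View pics/w29.png

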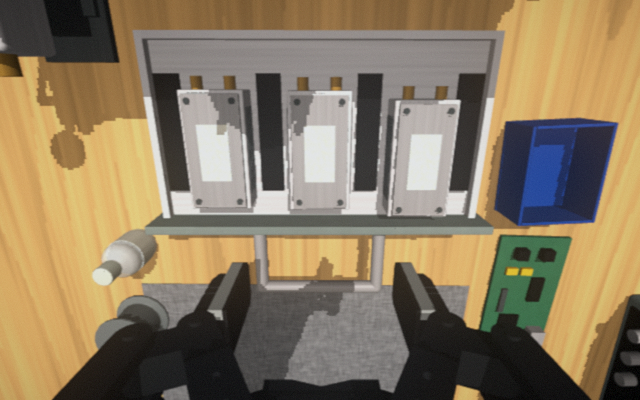

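Run:
```python
from h import *
crop('w29.png',140,60,500,230,'w29c.png',2.2)
```

```text
(no output)
```

View pics/w29c.png

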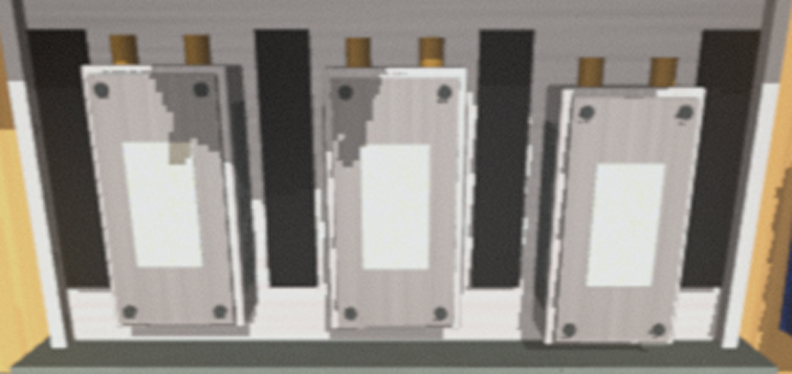

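Run:
```python
from h import *
c=load('w29.png')
for n,p in [('A',[(102,90),(201,90),(220,312),(130,312)]),('B',[(345,92),(444,92),(440,313),(350,313)]),('C',[(587,112),(685,112),(658,330),(569,330)])]:
    print(n,end=' '); meas(c,p,.064,2.2,(140,60))
goal([.485,.164,.056],0.6)
t=load('t28.png')
T=lambda u,v:(200+(u+.5)/3.3-.5,110+(v+.5)/3.3-.5)
for p in [(572,210),(724,210),(731,497),(573,497)]: print('tray',toworld(t,T(*p),.027).round(4))
```

```text
A centre [0.4858 0.1657] len yaw 90.6 jaw yaw 0.6 L,W 0.0805 0.034
B centre [0.5691 0.1659] len yaw 90.6 jaw yaw 0.6 L,W 0.0802 0.034
C centre [0.6527 0.1599] len yaw 90.5 jaw yaw 0.5 L,W 0.0805 0.034
turn [-0.002  0.    -0.002] shift cur axes [147.4 -85.8 -33.5] shift after turn [147.7 -85.4 -33.5] world [ -85.8   32.7 -147.7] t 53.1 open 0.0664
tray [ 0.6361 -0.2634  0.027 ]
tray [ 0.639  -0.4204  0.027 ]
tray [ 0.3442 -0.4254  0.027 ]
tray [ 0.3411 -0.266   0.027 ]
```

```bash
python3 -m pendant '{"xyz":[[0,-10,-5],[0,-20,-8],[0,-22,-8],[0,-18,-8],[5,-10,-5],[15,-5,-1],[20,0,0],[20,0,0],[0,0,0],[0,0,0]],"rotation":[[0,0,-0.002],[0,0,0],[0,0,0],[0,0,0],[0,0,0],[0,0,0],[0,0,0],[0,0,0],[0,0,0],[0,0,0]]}'
python3 -c "
from h import *
st();goal([.4858,.1657,.058],0.6);snap('wrist','w30.png')"
```

```text
clock: 53.93
tool_pos: [0.4847, 0.1653, 0.1967]
orientation: [1.203, 1.213, -1.206]
force: [0.3, -0.2, 0.3]
opening: 0.0666
t 53.93 tcp [0.4847 0.1653 0.1967] axes x [-0.002 -0.001 -1.   ] y [ 1.     0.007 -0.002] z [ 0.007 -1.     0.001] F [ 0.3 -0.2  0.3] op 0.0666 q [ 0.24  0.23  1.98 -0.    0.94  0.24]
turn [-0.004  0.001  0.002] shift cur axes [84.7  1.3 -0.4] shift after turn [84.7  1.1 -0.3] world [  1.1   0.4 -84.7] t 53.93 open 0.0666
```

View pics/w30.png

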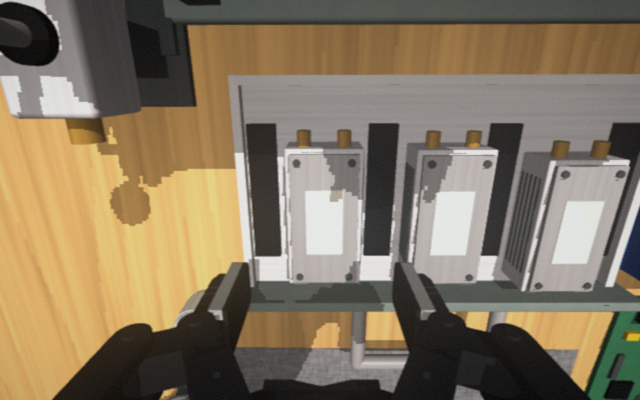

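```bash
python3 -m pendant '{"xyz":[[10,1,0],[18,0,0],[18,0,0],[15,0,0],[10,0,0],[8,0,0],[5,0,0],[0,0,0],[0,0,0]],"rotation":[[-0.003,0,0.002],[0,0,0],[0,0,0],[0,0,0],[0,0,0],[0,0,0],[0,0,0],[0,0,0],[0,0,0]]}'
python3 -m pendant '{"xyz":[[0,0,0],[0,0,0],[0,0,0],[0,0,0],[0,0,0],[0,0,0],[0,0,0],[0,0,0]],"rotation":[[0,0,0],[0,0,0],[0,0,0],[0,0,0],[0,0,0],[0,0,0],[0,0,0],[0,0,0]]}' 1 60
python3 -m pendant '{"xyz":[[-5,0,0],[-10,0,0],[-15,0,0],[-20,0,0],[-25,0,0],[-25,0,0],[-20,0,0],[-10,0,0],[0,0,0]],"rotation":[[0,0,0],[0,0,0],[0,0,0],[0,0,0],[0,0,0],[0,0,0],[0,0,0],[0,0,0],[0,0,0]]}'
python3 -c "
from h import *
st();goal([.406,-.30,.19],0.5)"
```

```text
clock: 54.73
tool_pos: [0.4874, 0.1661, 0.1142]
orientation: [1.204, 1.212, -1.199]
force: [0.3, -0.9, 0.6]
opening: 0.0667
clock: 55.4
tool_pos: [0.4879, 0.1663, 0.1151]
orientation: [1.205, 1.211, -1.198]
force: [-0.5, 0.4, 5.9]
opening: 0.0484
clock: 56.15
tool_pos: [0.488, 0.1663, 0.2467]
orientation: [1.207, 1.209, -1.195]
force: [0.6, -0.2, -2.0]
opening: 0.0485
t 56.15 tcp [0.488  0.1663 0.2467] axes x [ 0.009  0.002 -1.   ] y [1.    0.01  0.009] z [ 0.01  -1.    -0.002] F [ 0.6 -0.2 -2. ] op 0.0485 q [ 0.24  0.16  1.94 -0.    1.03  0.23]
turn [ 0.001 -0.002 -0.009] shift cur axes [  1.2 -86.7 465.5] shift after turn [  2.7 -86.1 465.6] world [ -82.  -466.3   -2.7] t 56.15 open 0.0485
```

```bash
python3 -m pendant '{"xyz":[[0,-2,15],[0,-4,25],[0,-5,30],[0,-5,30],[0,-5,30],[0,-5,30],[0,-5,30],[0,-5,30],[0,-5,30],[0,-5,30],[0,-5,30],[0,-5,30],[0,-5,30],[0,-5,30],[0,-5,25],[0,-5,20],[0,-5,13],[0,-5,8],[0,0,0],[0,0,0]],"rotation":[[0,0,-0.009],[0,0,0],[0,0,0],[0,0,0],[0,0,0],[0,0,0],[0,0,0],[0,0,0],[0,0,0],[0,0,0],[0,0,0],[0,0,0],[0,0,0],[0,0,0],[0,0,0],[0,0,0],[0,0,0],[0,0,0],[0,0,0],[0,0,0]]}'
python3 -c "
from h import *
st();snap('wrist','w31.png');goal([.406,-.347,.14],0.5)"
```

```text
clock: 57.82
tool_pos: [0.4045, -0.3002, 0.243]
orientation: [1.201, 1.221, -1.207]
force: [0.6, 1.0, -3.2]
opening: 0.0489
t 57.82 tcp [ 0.4045 -0.3002  0.243 ] axes x [-0.008  0.003 -1.   ] y [ 1.     0.009 -0.008] z [ 0.009 -1.    -0.003] F [ 0.6  1.  -3.2] op 0.0489 q [-0.72  0.15  1.96 -0.    1.04 -0.73]
turn [ 0.001 -0.002  0.007] shift cur axes [49.1  1.1 47.3] shift after turn [49.3  0.8 47.2] world [  1.2 -47.1 -49.3] t 57.87 open 0.0485
```

View pics/w31.png

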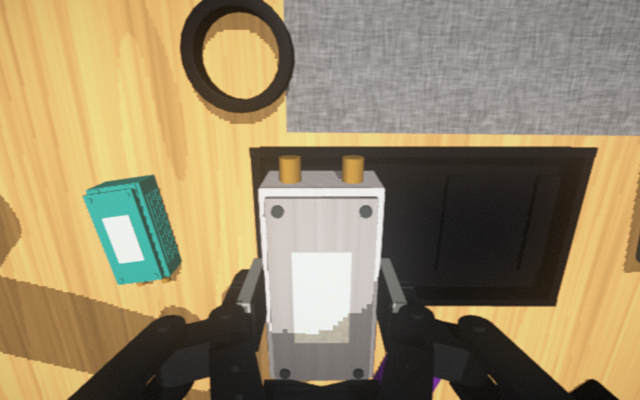

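Run:
```python
from h import *
im=cv2.imread('pics/w31.png')[135:315,240:610]
im=np.clip((im.astype(float)*4),0,255).astype('uint8')
cv2.imwrite('pics/w31c.png',cv2.resize(im,None,fx=2.1,fy=2.1,interpolation=cv2.INTER_CUBIC))
```

```text
(no output)
```

View pics/w31c.png

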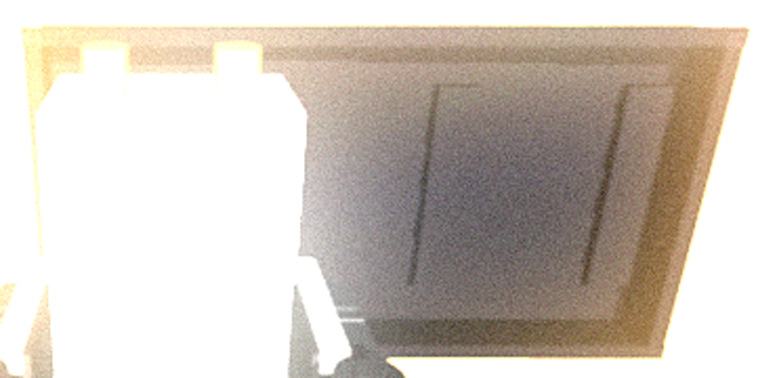

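Run:
```python
from h import *
c=load('w31.png'); T=lambda u,v:(240+(u+.5)/2.1-.5,135+(v+.5)/2.1-.5)
for p in [(436,85),(411,285),(627,85),(584,285)]: print('strip edge',toworld(c,T(*p),.008).round(4))
for p in [(25,29),(747,29),(662,357)]: print('corner',toworld(c,T(*p),.027).round(4))
```

```text
strip edge [ 0.5203 -0.2921  0.008 ]
strip edge [ 0.5213 -0.3933  0.008 ]
strip edge [ 0.6048 -0.2912  0.008 ]
strip edge [ 0.6059 -0.3922  0.008 ]
corner [ 0.3426 -0.2656  0.027 ]
corner [ 0.6355 -0.2627  0.027 ]
corner [ 0.6382 -0.4197  0.027 ]
```

```bash
python3 -m pendant '{"xyz":[[5,1,10],[10,0,15],[15,0,13],[20,0,8],[20,0,1],[20,0,0],[20,0,0],[15,0,0],[10,0,0],[6,0,0],[0,0,0],[0,0,0]],"rotation":[[0,0,0.007],[0,0,0],[0,0,0],[0,0,0],[0,0,0],[0,0,0],[0,0,0],[0,0,0],[0,0,0],[0,0,0],[0,0,0],[0,0,0]]}'
python3 -c "
from h import *
st();goal([.405,-.347,.0361],0.6)"
```

```text
clock: 58.87
tool_pos: [0.4073, -0.348, 0.1034]
orientation: [1.202, 1.213, -1.2]
force: [0.1, 0.2, -3.4]
opening: 0.0482
t 58.87 tcp [ 0.4073 -0.348   0.1034] axes x [ 0.001 -0.    -1.   ] y [1.    0.011 0.001] z [ 0.011 -1.     0.   ] F [ 0.1  0.2 -3.4] op 0.0482 q [-0.79  0.42  1.96  0.    0.76 -0.8 ]
turn [ 0.     0.    -0.001] shift cur axes [13.3 -2.3 -1. ] shift after turn [13.3 -2.3 -1. ] world [ -2.3   1.  -13.3] t 58.87 open 0.0482
```

```bash
python3 -m pendant '{"xyz":[[3,-2,0],[4,0,0],[3,0,0],[2,0,0],[1,0,0],[0,0,0],[0,0,0]],"rotation":[[0,0,0],[0,0,0],[0,0,0],[0,0,0],[0,0,0],[0,0,0],[0,0,0]]}'
python3 -c "
from h import *
st()"
```

```text
clock: 59.45
tool_pos: [0.405, -0.348, 0.0903]
orientation: [1.202, 1.213, -1.201]
force: [-0.2, -1.6, -3.5]
opening: 0.0487
t 59.45 tcp [ 0.405  -0.348   0.0903] axes x [ 0.001  0.    -1.   ] y [1.    0.01  0.001] z [ 0.01 -1.   -0.  ] F [-0.2 -1.6 -3.5] op 0.0487 q [-0.79  0.44  1.96  0.    0.73 -0.8 ]
```

```bash
python3 -m pendant '{"xyz":[[1,0,0],[0.5,0,0],[0,0,0],[0,0,0]],"rotation":[[0,0,0],[0,0,0],[0,0,0],[0,0,0]]}'
python3 -m pendant '{"xyz":[[0,0,0],[0,0,0],[0,0,0],[0,0,0],[0,0,0],[0,0,0]],"rotation":[[0,0,0],[0,0,0],[0,0,0],[0,0,0],[0,0,0],[0,0,0]]}' 0.25
python3 -m pendant '{"xyz":[[-5,0,0],[-10,0,0],[-15,0,0],[-20,0,0],[-25,0,0],[-25,0,0],[-25,0,0],[-20,0,0],[-10,0,0],[0,0,0]],"rotation":[[0,0,0],[0,0,0],[0,0,0],[0,0,0],[0,0,0],[0,0,0],[0,0,0],[0,0,0],[0,0,0],[0,0,0]]}'
python3 -c "
from h import *
st();snap('wrist','w32.png');goal([.5691,.13,.19],0.6)"
```

```text
clock: 59.78
tool_pos: [0.4051, -0.348, 0.0901]
orientation: [1.203, 1.214, -1.201]
force: [-3.7, 2.7, 6.1]
opening: 0.0487
clock: 60.28
tool_pos: [0.4049, -0.3479, 0.0886]
orientation: [1.203, 1.213, -1.201]
force: [0.7, 0.5, 0.2]
opening: 0.0643
clock: 61.12
tool_pos: [0.4061, -0.3493, 0.2474]
orientation: [1.201, 1.206, -1.2]
force: [0.4, -0.8, 0.0]
opening: 0.0642
t 61.12 tcp [ 0.4061 -0.3493  0.2474] axes x [ 0.006 -0.005 -1.   ] y [1.    0.01  0.006] z [ 0.01  -1.     0.005] F [ 0.4 -0.8  0. ] op 0.0642 q [-0.79  0.2   1.9   0.    1.04 -0.8 ]
turn [-0.     0.002 -0.003] shift cur axes [   0.8  168.6 -476.8] shift after turn [   1.3  168.8 -476.7] world [163.8 478.4  -1.3] t 61.17 open 0.064
```

View pics/w32.png

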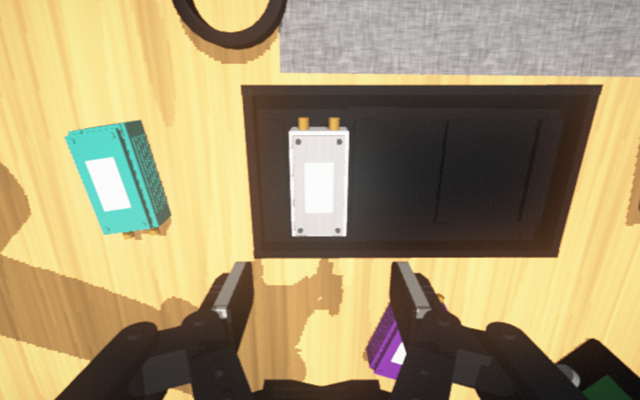

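```bash
python3 -m pendant '{"xyz":[[0,5,-15],[0,8,-25],[0,10,-28],[0,10,-30],[0,10,-30],[0,10,-30],[0,10,-30],[0,10,-30],[0,10,-30],[0,10,-30],[0,10,-30],[0,10,-30],[0,10,-30],[0,10,-30],[0,10,-27],[0,10,-22],[0,9,-17],[0,7,-11],[0,0,0],[0,0,0]],"rotation":[[0,0,-0.003],[0,0,0],[0,0,0],[0,0,0],[0,0,0],[0,0,0],[0,0,0],[0,0,0],[0,0,0],[0,0,0],[0,0,0],[0,0,0],[0,0,0],[0,0,0],[0,0,0],[0,0,0],[0,0,0],[0,0,0],[0,0,0],[0,0,0]]}' 0.22
python3 -c "
from h import *
st();snap('wrist','w33.png');goal([.5691,.166,.058],0.6);crop('w33.png',180,50,500,240,'w33c.png',2.5)"
```

```text
clock: 62.83
tool_pos: [0.5682, 0.1286, 0.2421]
orientation: [1.198, 1.218, -1.205]
force: [0.3, -0.8, -0.7]
opening: 0.0661
t 62.83 tcp [0.5682 0.1286 0.2421] axes x [-0.005 -0.001 -1.   ] y [ 1.     0.011 -0.005] z [ 0.011 -1.     0.001] F [ 0.3 -0.8 -0.7] op 0.0661 q [ 0.15  0.3   1.78 -0.    1.07  0.14]
turn [-0.     0.001  0.005] shift cur axes [130.2   2.  -38.1] shift after turn [130.3   1.4 -38. ] world [   1.    38.  -130.3] t 62.88 open 0.0667
```

View pics/w33c.png

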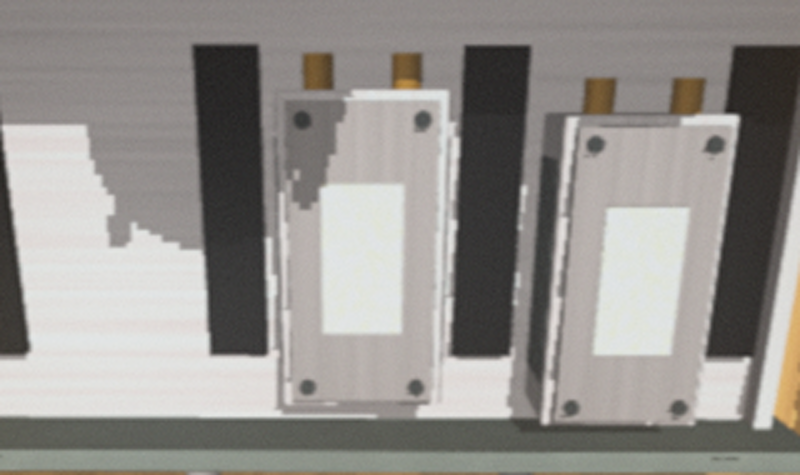

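```bash
python3 - <<'E'
from h import *
c=load('w33.png')
meas(c,[(302,120),(423,120),(416,387),(308,387)],.064,2.5,(180,50))
meas(c,[(596,145),(715,145),(678,408),(571,408)],.064,2.5,(180,50))
E
python3 -m pendant '{"xyz":[[5,1,-8],[10,0,-12],[18,0,-12],[20,0,-6],[20,0,0],[18,0,0],[15,0,0],[10,0,0],[8,0,0],[5,0,0],[0,0,0],[0,0,0]],"rotation":[[0,0,0.005],[0,0,0],[0,0,0],[0,0,0],[0,0,0],[0,0,0],[0,0,0],[0,0,0],[0,0,0],[0,0,0],[0,0,0],[0,0,0]]}'
```

```text
centre [0.5693 0.1658] len yaw 90.7 jaw yaw 0.7 L,W 0.0802 0.0341
centre [0.6527 0.1599] len yaw 90.4 jaw yaw 0.4 L,W 0.0803 0.0338
clock: 63.88
tool_pos: [0.5702, 0.1669, 0.1148]
orientation: [1.204, 1.212, -1.199]
force: [0.3, -1.0, 0.1]
opening: 0.0668
```

```bash
python3 -m pendant '{"xyz":[[1.5,0,0],[0,0,0],[0,0,0],[0,0,0],[0,0,0],[0,0,0],[0,0,0],[0,0,0],[0,0,0]],"rotation":[[0,0,0],[0,0,0],[0,0,0],[0,0,0],[0,0,0],[0,0,0],[0,0,0],[0,0,0],[0,0,0]]}' 1 60
python3 -m pendant '{"xyz":[[-5,0,0],[-10,0,0],[-15,0,0],[-20,0,0],[-25,0,0],[-25,0,0],[-20,0,0],[-10,0,0],[0,0,0]],"rotation":[[0,0,0],[0,0,0],[0,0,0],[0,0,0],[0,0,0],[0,0,0],[0,0,0],[0,0,0],[0,0,0]]}'
python3 -c "
from h import *
st();goal([.489,-.30,.19],0.6)"
```

```text
clock: 64.63
tool_pos: [0.5709, 0.167, 0.1142]
orientation: [1.205, 1.211, -1.198]
force: [0.4, -1.0, 5.8]
opening: 0.0485
clock: 65.38
tool_pos: [0.5708, 0.167, 0.2459]
orientation: [1.207, 1.209, -1.195]
force: [0.0, 1.1, -3.2]
opening: 0.0489
t 65.38 tcp [0.5708 0.167  0.2459] axes x [ 0.008  0.001 -1.   ] y [1.    0.01  0.008] z [ 0.01  -1.    -0.001] F [ 0.   1.1 -3.2] op 0.0489 q [ 0.21  0.31  1.76 -0.    1.07  0.2 ]
turn [-0.    -0.001 -0.008] shift cur axes [  0.6 -86.5 466.2] shift after turn [  1.9 -86.7 466.1] world [ -81.8 -467.    -1.9] t 65.38 open 0.0489
```

```bash
python3 -m pendant '{"xyz":[[0,-2,15],[0,-4,25],[0,-5,30],[0,-5,30],[0,-5,30],[0,-5,30],[0,-5,30],[0,-5,30],[0,-5,30],[0,-5,30],[0,-5,30],[0,-5,30],[0,-5,30],[0,-5,30],[0,-5,25],[0,-5,20],[0,-5,13],[0,-5,8],[0,0,0],[0,0,0]],"rotation":[[0,0,-0.008],[0,0,0],[0,0,0],[0,0,0],[0,0,0],[0,0,0],[0,0,0],[0,0,0],[0,0,0],[0,0,0],[0,0,0],[0,0,0],[0,0,0],[0,0,0],[0,0,0],[0,0,0],[0,0,0],[0,0,0],[0,0,0],[0,0,0]]}'
python3 -c "
from h import *
st();snap('wrist','w34.png');goal([.489,-.347,.0352],0.6)"
```

```text
clock: 67.05
tool_pos: [0.4876, -0.2993, 0.2424]
orientation: [1.201, 1.22, -1.206]
force: [-0.3, 0.8, -3.4]
opening: 0.0487
t 67.05 tcp [ 0.4876 -0.2993  0.2424] axes x [-0.006  0.002 -1.   ] y [ 1.     0.009 -0.006] z [ 0.009 -1.    -0.002] F [-0.3  0.8 -3.4] op 0.0487 q [-0.63  0.28  1.81 -0.    1.06 -0.63]
turn [-0.    -0.002  0.006] shift cur axes [153.4   1.4  48.4] shift after turn [153.5   0.5  48.1] world [   1.   -48.1 -153.5] t 67.1 open 0.0485
```

View pics/w34.png

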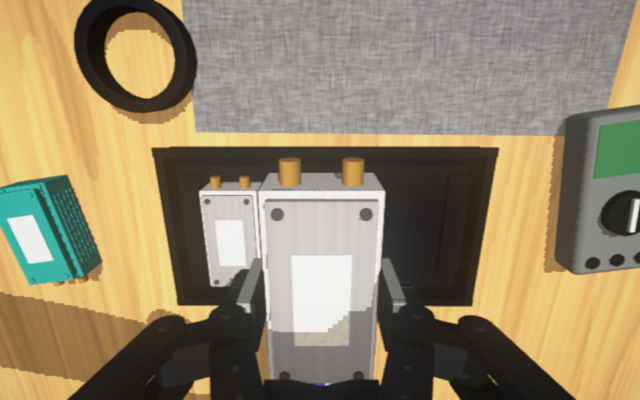

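```bash
python3 - <<'E'
from h import *
meas(load('w34.png'),[(208,202),(246,201),(247,281),(213,282)],.039)
E
python3 -m pendant '{"xyz":[[5,1,10],[10,0,15],[15,0,13],[20,0,8],[20,0,2],[20,0,0],[20,0,0],[15,0,0],[10,0,0],[6,0,0],[4,0,0],[0,0,0],[0,0,0]],"rotation":[[0,0,0.006],[0,0,0],[0,0,0],[0,0,0],[0,0,0],[0,0,0],[0,0,0],[0,0,0],[0,0,0],[0,0,0],[0,0,0],[0,0,0],[0,0,0]]}'
python3 -c "
from h import *
st();goal([.489,-.347,.0352],0.6)"
```

```text
centre [ 0.4028 -0.3487] len yaw 87.3 jaw yaw -2.7 L,W 0.0799 0.0327
clock: 68.18
tool_pos: [0.4905, -0.3483, 0.099]
orientation: [1.202, 1.212, -1.2]
force: [0.4, 0.2, -3.1]
opening: 0.0483
t 68.18 tcp [ 0.4905 -0.3483  0.099 ] axes x [ 0.002 -0.001 -1.   ] y [1.    0.01  0.002] z [ 0.01  -1.     0.001] F [ 0.4  0.2 -3.1] op 0.0483 q [-0.69  0.52  1.8   0.    0.81 -0.7 ]
turn [-0.     0.001 -0.002] shift cur axes [ 9.8 -1.5 -1.3] shift after turn [ 9.8 -1.4 -1.3] world [-1.5  1.3 -9.8] t 68.18 open 0.0483
```

```bash
python3 -m pendant '{"xyz":[[3,-1,0],[3,0,0],[2,0,0],[2,0,0],[0.5,0,0],[0,0,0],[0,0,0]],"rotation":[[0,0,0],[0,0,0],[0,0,0],[0,0,0],[0,0,0],[0,0,0],[0,0,0]]}'
```

```text
clock: 68.77
tool_pos: [0.489, -0.3482, 0.0893]
orientation: [1.203, 1.214, -1.201]
force: [-3.2, 1.8, 6.3]
opening: 0.0487
```

```bash
python3 -m pendant '{"xyz":[[0,0,0],[0,0,0],[0,0,0],[0,0,0],[0,0,0],[0,0,0]],"rotation":[[0,0,0],[0,0,0],[0,0,0],[0,0,0],[0,0,0],[0,0,0]]}' 0.27
python3 -m pendant '{"xyz":[[-5,0,0],[-10,0,0],[-15,0,0],[-20,0,0],[-25,0,0],[-25,0,0],[-25,0,0],[-20,0,0],[-10,0,0],[0,0,0]],"rotation":[[0,0,0],[0,0,0],[0,0,0],[0,0,0],[0,0,0],[0,0,0],[0,0,0],[0,0,0],[0,0,0],[0,0,0]]}'
python3 -c "
from h import *
st();snap('wrist','w35.png');goal([.6527,.125,.19],0.6)"
```

```text
clock: 69.27
tool_pos: [0.4889, -0.348, 0.0877]
orientation: [1.203, 1.213, -1.201]
force: [-0.6, 0.0, 0.2]
opening: 0.0625
clock: 70.1
tool_pos: [0.4902, -0.3493, 0.2469]
orientation: [1.202, 1.206, -1.199]
force: [0.3, -0.4, -0.6]
opening: 0.0623
t 70.1 tcp [ 0.4902 -0.3493  0.2469] axes x [ 0.007 -0.004 -1.   ] y [1.    0.01  0.007] z [ 0.01  -1.     0.004] F [ 0.3 -0.4 -0.6] op 0.0623 q [-0.69  0.32  1.74  0.    1.07 -0.7 ]
turn [-0.     0.002 -0.004] shift cur axes [ 3.000e-01  1.681e+02 -4.719e+02] shift after turn [   0.6  168.3 -471.9] world [163.4 473.6  -0.6] t 70.15 open 0.0628
```

View pics/w35.png

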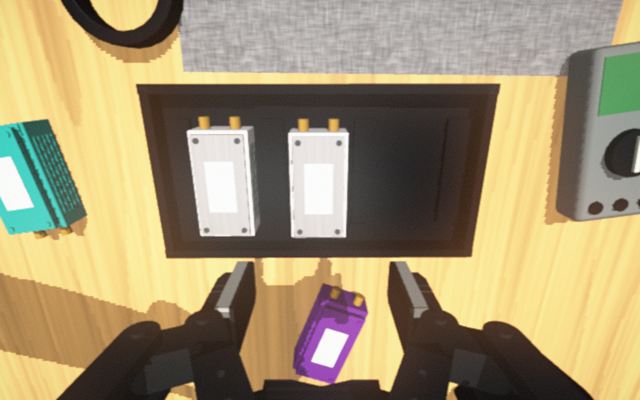

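Two in the tray, side by side. Now the last one.

```bash
python3 -m pendant '{"xyz":[[0,5,-15],[0,8,-25],[0,10,-28],[0,10,-30],[0,10,-30],[0,10,-30],[0,10,-30],[0,10,-30],[0,10,-30],[0,10,-30],[0,10,-30],[0,10,-30],[0,10,-30],[0,10,-30],[0,10,-26],[0,10,-20],[0,9,-17],[0,6,-10],[0,0,0],[0,0,0]],"rotation":[[0,0,-0.004],[0,0,0],[0,0,0],[0,0,0],[0,0,0],[0,0,0],[0,0,0],[0,0,0],[0,0,0],[0,0,0],[0,0,0],[0,0,0],[0,0,0],[0,0,0],[0,0,0],[0,0,0],[0,0,0],[0,0,0],[0,0,0],[0,0,0]]}' 0.22
python3 -c "
from h import *
st();snap('wrist','w36.png');goal([.6527,.16,.058],0.5);crop('w36.png',180,50,500,240,'w36c.png',2.5)"
```

```text
clock: 71.82
tool_pos: [0.6511, 0.1244, 0.2408]
orientation: [1.198, 1.218, -1.206]
force: [0.4, -0.6, -0.2]
opening: 0.0665
t 71.82 tcp [0.6511 0.1244 0.2408] axes x [-0.006 -0.001 -1.   ] y [ 1.     0.011 -0.006] z [ 0.011 -1.     0.001] F [ 0.4 -0.6 -0.2] op 0.0665 q [ 0.12  0.44  1.58 -0.    1.12  0.11]
turn [0.001 0.001 0.006] shift cur axes [129.1   2.7 -36.3] shift after turn [129.1   1.9 -36.2] world [   1.6   36.2 -129.1] t 71.87 open 0.0664
```

View pics/w36c.png

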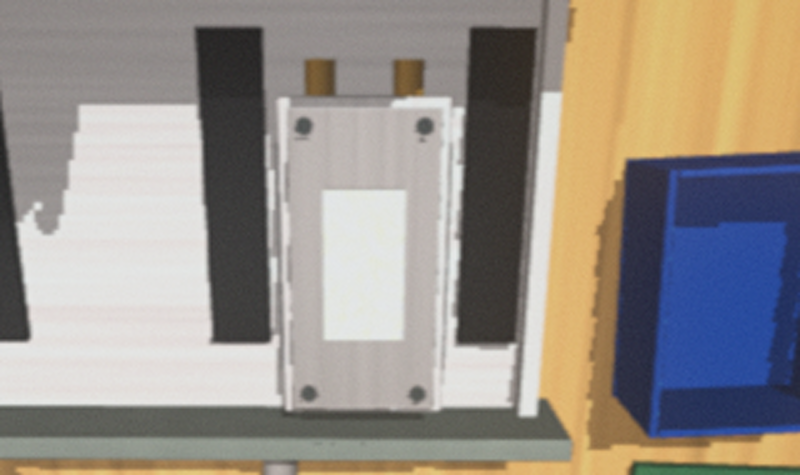

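```bash
python3 -m pendant '{"xyz":[[5,1,-8],[10,0,-12],[18,0,-12],[20,0,-4],[20,0,0],[18,0,0],[15,0,0],[10,0,0],[8,0,0],[6,0,0],[0,0,0],[0,0,0]],"rotation":[[0,0,0.006],[0,0,0],[0,0,0],[0,0,0],[0,0,0],[0,0,0],[0,0,0],[0,0,0],[0,0,0],[0,0,0],[0,0,0],[0,0,0]]}'
python3 -m pendant '{"xyz":[[0,-0.5,0],[0,0,0],[0,0,0],[0,0,0],[0,0,0],[0,0,0],[0,0,0],[0,0,0],[0,0,0]],"rotation":[[0,0,0],[0,0,0],[0,0,0],[0,0,0],[0,0,0],[0,0,0],[0,0,0],[0,0,0],[0,0,0]]}' 1 60
python3 -m pendant '{"xyz":[[-5,0,0],[-10,0,0],[-15,0,0],[-20,0,0],[-25,0,0],[-25,0,0],[-20,0,0],[-10,0,0],[0,0,0]],"rotation":[[0,0,0],[0,0,0],[0,0,0],[0,0,0],[0,0,0],[0,0,0],[0,0,0],[0,0,0],[0,0,0]]}'
python3 -c "
from h import *
st();goal([.573,-.30,.19],0.6)"
```

```text
clock: 72.87
tool_pos: [0.6533, 0.1606, 0.1128]
orientation: [1.204, 1.212, -1.199]
force: [-1.0, -0.7, 0.2]
opening: 0.0662
clock: 73.62
tool_pos: [0.6536, 0.1608, 0.1141]
orientation: [1.205, 1.21, -1.197]
force: [-0.2, 0.0, 6.0]
opening: 0.0486
clock: 74.37
tool_pos: [0.6538, 0.1609, 0.2467]
orientation: [1.208, 1.208, -1.194]
force: [0.8, -0.5, -3.8]
opening: 0.0485
t 74.37 tcp [0.6538 0.1609 0.2467] axes x [ 0.01   0.002 -1.   ] y [1.   0.01 0.01] z [ 0.01  -1.    -0.001] F [ 0.8 -0.5 -3.8] op 0.0485 q [ 0.18  0.45  1.56 -0.    1.12  0.17]
turn [-0.    -0.001 -0.01 ] shift cur axes [  1.2 -85.4 460.1] shift after turn [  2.7 -85.6 460.1] world [ -80.8 -460.9   -2.7] t 74.37 open 0.0485
```

```bash
python3 -m pendant '{"xyz":[[0,-2,15],[0,-4,25],[0,-5,30],[0,-5,30],[0,-5,30],[0,-5,30],[0,-5,30],[0,-5,30],[0,-5,30],[0,-5,30],[0,-5,30],[0,-5,30],[0,-5,30],[0,-5,30],[0,-5,24],[0,-5,18],[0,-5,11],[0,-4,7],[0,0,0],[0,0,0]],"rotation":[[0,0,-0.01],[0,0,0],[0,0,0],[0,0,0],[0,0,0],[0,0,0],[0,0,0],[0,0,0],[0,0,0],[0,0,0],[0,0,0],[0,0,0],[0,0,0],[0,0,0],[0,0,0],[0,0,0],[0,0,0],[0,0,0],[0,0,0],[0,0,0]]}'
python3 -c "
from h import *
st();snap('wrist','w37.png');goal([.573,-.347,.0352],0.6)"
```

```text
clock: 76.03
tool_pos: [0.571, -0.2996, 0.2419]
orientation: [1.2, 1.221, -1.207]
force: [0.5, 0.3, -3.0]
opening: 0.0484
t 76.03 tcp [ 0.571  -0.2996  0.2419] axes x [-0.008  0.002 -1.   ] y [ 1.     0.009 -0.008] z [ 0.009 -1.    -0.002] F [ 0.5  0.3 -3. ] op 0.0484 q [-0.55  0.41  1.63 -0.    1.11 -0.56]
turn [-0.    -0.002  0.008] shift cur axes [153.    2.3  48.1] shift after turn [153.1   1.   47.8] world [   1.5  -47.8 -153.1] t 76.08 open 0.0487
```

View pics/w37.png

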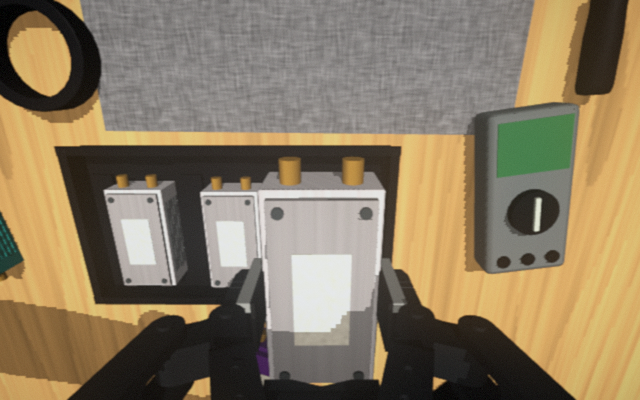

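```bash
python3 -m pendant '{"xyz":[[5,1,10],[10,0,15],[15,0,13],[20,0,8],[20,0,1],[20,0,0],[20,0,0],[15,0,0],[10,0,0],[6,0,0],[4,0,0],[0,0,0],[0,0,0]],"rotation":[[0,0,0.008],[0,0,0],[0,0,0],[0,0,0],[0,0,0],[0,0,0],[0,0,0],[0,0,0],[0,0,0],[0,0,0],[0,0,0],[0,0,0],[0,0,0]]}'
python3 -c "
from h import *
st();goal([.573,-.347,.0352],0.6)"
```

```text
clock: 77.17
tool_pos: [0.5739, -0.3476, 0.0987]
orientation: [1.202, 1.212, -1.2]
force: [-0.3, -0.1, -2.9]
opening: 0.0488
t 77.17 tcp [ 0.5739 -0.3476  0.0987] axes x [ 0.002 -0.001 -1.   ] y [1.    0.01  0.002] z [ 0.01  -1.     0.001] F [-0.3 -0.1 -2.9] op 0.0488 q [-0.61  0.63  1.62  0.    0.89 -0.62]
turn [-0.     0.001 -0.002] shift cur axes [ 9.5 -0.9 -0.6] shift after turn [ 9.5 -0.9 -0.6] world [-0.9  0.6 -9.5] t 77.17 open 0.0488
```

```bash
python3 -m pendant '{"xyz":[[3,-1,0],[3,0,0],[2,0,0],[1.5,0,0],[0.5,0,0],[0,0,0],[0,0,0]],"rotation":[[0,0,0],[0,0,0],[0,0,0],[0,0,0],[0,0,0],[0,0,0],[0,0,0]]}'
python3 -m pendant '{"xyz":[[0,0,0],[0,0,0],[0,0,0],[0,0,0],[0,0,0],[0,0,0]],"rotation":[[0,0,0],[0,0,0],[0,0,0],[0,0,0],[0,0,0],[0,0,0]]}' 0.25
python3 -m pendant '{"xyz":[[-5,0,0],[-10,0,0],[-15,0,0],[-20,0,0],[-25,0,0],[-25,0,0],[-25,0,0],[-20,-10,0],[-15,-20,0],[-10,-20,0],[0,-20,0],[0,-10,0],[0,0,0],[0,0,0]],"rotation":[[0,0,0],[0,0,0],[0,0,0],[0,0,0],[0,0,0],[0,0,0],[0,0,0],[0,0,0],[0,0,0],[0,0,0],[0,0,0],[0,0,0],[0,0,0],[0,0,0]]}'
python3 -c "
from h import *
st();snap('wrist','w38.png');snap('scene','s38.png');snap('top','t38.png')"
```

```text
clock: 77.75
tool_pos: [0.5724, -0.3473, 0.0892]
orientation: [1.202, 1.214, -1.201]
force: [-4.0, 3.0, 5.8]
opening: 0.0485
clock: 78.25
tool_pos: [0.5723, -0.3473, 0.0877]
orientation: [1.203, 1.213, -1.201]
force: [-0.9, -0.6, -0.7]
opening: 0.064
clock: 79.42
tool_pos: [0.4922, -0.3482, 0.2585]
orientation: [1.203, 1.212, -1.201]
force: [-0.2, 0.4, 0.3]
opening: 0.0641
t 79.42 tcp [ 0.4922 -0.3482  0.2585] axes x [ 0.002 -0.    -1.   ] y [1.    0.009 0.002] z [ 0.009 -1.     0.   ] F [-0.2  0.4  0.3] op 0.0641 q [-0.69  0.31  1.73  0.    1.1  -0.7 ]
```

View pics/w38.png

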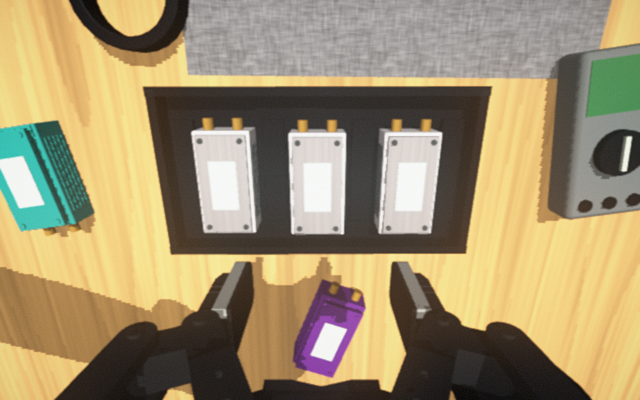

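View pics/s38.png

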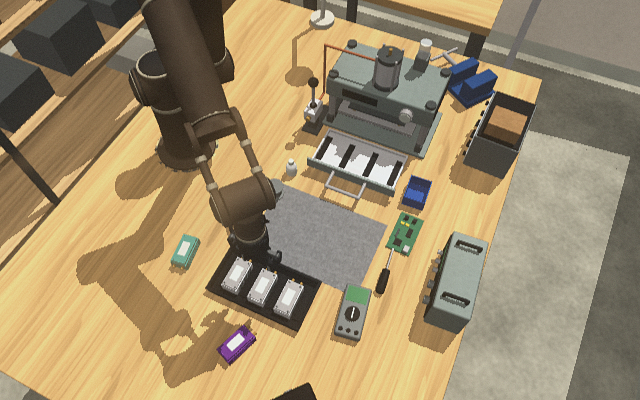

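Run:
```python
from h import *
crop('w38.png',180,105,450,245,'w38c.png',2.9)
```

```text
(no output)
```

View pics/w38c.png

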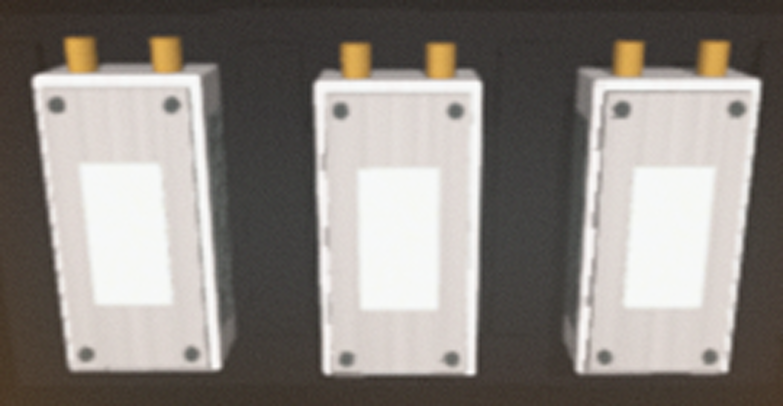

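Run:
```python
from h import *
from scipy.optimize import least_squares
c=load('w38.png')
A=np.array
for n,p in [('A',[(57,104),(172,104),(192,354),(87,354)]),('B',[(341,110),(455,110),(452,359),(347,359)]),('C',[(622,108),(736,108),(710,356),(604,356)])]:
    meas(c,p,.039,2.9,(180,105))
    uv=A([(180+(u+.5)/2.9-.5,105+(v+.5)/2.9-.5) for u,v in p])
    ob=A([[.04,.017,0],[.04,-.017,0],[-.04,-.017,0],[-.04,.017,0]])
    ok,rv,t=cv2.solvePnP(ob,uv,K(c),None,flags=cv2.SOLVEPNP_IPPE)
    Rw=R.from_rotvec(c['rvec']).as_matrix()
    print('pnp z',(Rw.T@(t.ravel()-A(c['tvec']))).round(4), 'tilt',(Rw.T@cv2.Rodrigues(rv)[0])[:,2].round(3))
```

```text
centre [ 0.4048 -0.3483] len yaw 90.5 jaw yaw 0.5 L,W 0.0805 0.034
pnp z [ 0.4051 -0.3479  0.0403] tilt [-0.011  0.007  1.   ]
centre [ 0.4889 -0.3494] len yaw 90.6 jaw yaw 0.6 L,W 0.0805 0.034
pnp z [ 0.4889 -0.3493  0.0388] tilt [-0.01   0.026  1.   ]
centre [ 0.5724 -0.3479] len yaw 90.6 jaw yaw 0.6 L,W 0.0801 0.0341
pnp z [ 0.5722 -0.3478  0.0395] tilt [-0.009 -0.001  1.   ]
```

Run:
```python
from h import *
print(workorder.job_done()); st()
```

```text
the job is handed in; nothing more can be done
None
the job is handed in; nothing more can be done
```

All three modules were pressed and now lie in the three nests of the black tray. I handed the job in at about 79 s of the 210 s; it reports no verdict.

**Pressing:** I laid the modules in the drawer nests and pushed the drawer to its stop. I held the valve lever at its stop for about 3 s, let go, and saw in the scene picture that it stood upright and the pad had risen.

**Drawer:** I first closed it 0.15 m and it would not go further, so I wasn't sure it was fully shut. When I pulled it open again to its outer stop, the total travel came to about 0.17 m, which fits a fully shut drawer. The push against the closed stop peaked at 49 N on the shut fingers, above the 40 N allowed for the arm and gripper body. I took it as finger contact, judging by the wrist torque reading taken just after at about 11 N.

**Last checks (wrist camera):**
- **Position:** the modules are within 1 mm of the nest centres across the tray, about 5 mm off its middle lengthwise, and within its walls.
- **Covers:** tops are 39–40 mm above the bench, against 39 mm expected for fully home covers. The camera is only good to about 2 mm, so this does not prove the 1.5 mm limit; the enlarged picture shows the covers seated.
- **Tilt:** readings were under 0.03 rad.
- **Other things:** the loose items looked unmoved in the scene picture, and the gripper was clear of everything.

I noticed no knocked module and no slackened grip during the run.

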